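# Snap the stirrer's spanner and chuck key into their tool tray

### The arm

A 6-joint arm with a two-finger parallel gripper is mounted at the origin on the work surface. World frame = base frame: x ahead of the robot, y to its left, z up, the work surface at z = 0. Lengths are in mm, angles in rad, forces in N, time in s.
With the tool pointing down it reaches from about 275 to 1000 mm from the base axis. Payload 8.4 kg.
Tool frame: the origin (TCP) lies at the very end of the fingers, on their centre line; the grasp point (between the pads) lies 19 mm behind it; x points along the fingers, y is the direction in which the jaws open and shut, and the axes are right-handed (so a half turn about x gives the same grasp; the last joint's range is limited). The gripper opens to 85 mm and grips with 20 to 120 N. Pads are 22 mm wide; open, the fingers measure 114 mm over their backs; the gripper's body (76 mm by 85 mm) begins 54 mm behind the grasp point. The pads swing forward as they close: fully open they stand 13 mm farther back than shut.
Start: joints at [-1.308, 0.353, 1.633, -0, 1.155, -0.002], TCP at [163.571, -603.218, 231.281] pointing down, gripper open.
Joint ranges: [-2.63, 2.63], [-0.92, 2.1], [0.06, 2.66], [-1.3, 4.44], [0, 2.69], [-3.02, 3.02]. Speed limits (rad/s): [2.22, 2.22, 2.79, 3.14, 3.14, 3.14].

### API

Orientations are given as [roll, pitch, yaw] about the fixed x, y, z axes, in that order (R = Rz(yaw) Ry(pitch) Rx(roll)).
In Python, from rig import r, grab_frame, camera_params, sign_off gives the robot as it stands.
- The arm moves only by the tool drive_tool, never from a script. Its argument "rows" is one flat list of numbers, 7 for each row, row after row: the shift along the tool's x, y, z in mm, then the turn, a rotation vector about the tool's x, y, z in degrees, then the opening in per cent of the stroke, from 0 (shut) to 100 (fully open). In form: [x, y, z, rx, ry, rz, fingers, x, y, z, rx, ry, rz, fingers, ...]. A call has 1 to 10 rows; each row is the pose to reach, as a shift and turn from the pose measured when the call began, along the tool's axes at that moment; what a row does not reach only later rows make up. A row lasts 1/8 s, in which the tool goes at most 62.5 mm and 10.7 degrees, less where a joint would pass 70% of its speed; a pose out of reach is approached as far as the arm can. A call with a gripper value outside its range is refused whole. The fingers move at their own pace and stop on an object; "newtons" is the grip in N (left out, the last holds). Time passes only in rows, so rows that repeat a pose let the fingers close. It gives the time, the measured TCP pose, the force and the opening at its end, in the units of the state.
- r.sense(): the state, without advancing time (a new reading comes with each control period).
- grab_frame(name): name is "scene" or "top" or "wrist"; returns the picture (420x560x3 uint8, red, green, blue); there is no depth.
- camera_params(name): a dict with "vertical_fov" (degrees; the focal length in pixels is half the picture's height over the tangent of half this angle, whatever the lens; pixels are square), "cx", "cy" (the principal point, pixels), "pose" (4x4, takes a point from camera to world coordinates); the wrist camera has in their place "tool_from_camera" (4x4, takes a point from camera to tool coordinates, whose origin is the TCP and whose axes are the tool frame's). Camera axes: x right, y down, z forward; pixel columns grow to the right and rows downward; lengths in mm; the calibration is good to about 2 mm. The wrist camera is an equidistant fisheye: a pixel r from the principal point sees the ray r / f radians off the axis. A picture is of the moment at which its call begins: read the wrist's pose just before it. camera_params takes no time and is no camera call.
- sign_off(): hands the job in, once; it reports no verdict.
The state is a dict: "clock": time; "qpos": joint angles; "qvel": joint speeds; "joint_efforts": joint torques, N m; "eef_pos": TCP position; "tcp_rot": TCP orientation; "contact_force": force on the tool from outside, world axes, zero at the start; "wrist_torque": the same for the moment, N m; "opening": opening from 0.0 (shut) to 1.0 (fully open).
Only numpy, scipy, OpenCV 4.12 (cv2) and the standard library are available. Lean on these libraries where they do the work, as an engineer would, in place of code of your own. Each camera call takes 0.05 s, during which the arm holds its last target.

### The job

Put the stirrer's two loose tools back into the shaped tool tray: the open-ended spanner with its jaws tucked under the bridge and its handle snapped down between its pair of clips, and the T-shaped chuck key in the T-shaped cutout, also snapped down between its clips. Both must end fully home, flat on the bottom of their cutouts, with the bottle, the beaker and the jar left where they stand.

Things in the scene. Friction and masses are not known exactly. Their poses are not given: they have to be found in the camera images.
- spanner (a point): Centre of the flat steel open-ended spanner, half-way up its 10 mm thickness; x axis along it towards the jaws, z up. 150 mm long (75 mm each way); handle 18 mm wide from x = -75 to +41 mm, head 38 mm wide from +41 to +75 mm with a 16 mm jaw gap. About 200 g, centre of mass some 15 mm towards the jaws. Starts flat on the bench, pointing anywhere.
- spanner_tail (a point): Point on the spanner's centre line half-way up the handle, 70 mm behind the centre (x = -70 mm), 5 mm short of the handle's end.
- key (a point): Centre of the flat steel T-shaped chuck key, half-way up its 10 mm thickness; x axis along the shank towards the crossbar, z up. 110 mm long (55 mm each way); shank 14 mm wide, crossbar 64 mm wide at x = +43 to +55 mm, square bit 18 mm wide at x = -55 to -41 mm. About 130 g. Starts flat on the bench, pointing anywhere.
- key_tip (a point): Point on the key's centre line half-way up the bit, 50 mm from the centre away from the crossbar (x = -50 mm).
- tray: Grey tool tray fixed to the bench, 190 (its x) by 170 mm (its y), origin under its centre, z up. Black cutout floor 6 mm, grey deck 15 mm above the bench: a seated tool stands 1 mm above the deck. A finger trough down to the floor (tray x = -25 to +25 mm) crosses the tray in y under both tools' middles. Cutouts leave about 1.5 mm play on each side of a tool.
- spanner_seat (a point): Where the spanner's centre is when fully home (tray x = 0, y = +45 mm, 11 mm above the bench); axes of the tray; the jaws point to tray +x. Head pocket 41 mm wide from the trough (x = +25 mm) to its end wall at x = +76.5 mm; handle slot 21 mm wide, ends at x = -76.5 mm.
- spanner_tail_seat (a point): Where the spanner's tail point is when fully home (tray x = -70 mm, y = +45 mm).
- key_seat (a point): Where the key's centre is when fully home (tray x = 0, y = -45 mm, 11 mm above the bench); axes of the tray; the key's crossbar points to tray -x. The key goes in straight from above.
- key_tip_seat (a point): Where the key's bit point is when fully home (tray x = +50 mm, y = -45 mm).
- bottle: Bystander: black plastic bottle, 60 mm across, 150 mm tall, standing; origin under its centre.
- beaker: Bystander: glass beaker, 80 mm across, 100 mm tall, standing; origin under its centre.
- jar: Bystander: white jar, 70 mm across, 60 mm tall, standing; origin under its centre.
- bridge (a point): Middle of the underside of the fixed bridge over the jaw end of the spanner's pocket (tray x = +75.5, y = +45 mm), 12 mm above the cutout floor; it spans x = +70.5 to +80.5 mm, 5 mm thick. The spanner cannot drop in from above: hold its handle end raised 10 to 15 degrees, slide the jaws under the bridge along the floor to the end wall, then lower the handle.
- spanner_clips (a point): Midway between the spanner's two white sprung clip rollers (tray x = -45, y = +45 mm, 20.5 mm above the bench). Rollers 8 mm long (along x) on posts 12 mm long, up to 27 mm above the bench. The handle rests on them about 18 mm above the cutout floor (some 9 degrees tilt) and snaps past when pressed down with roughly 5 to 10 N; it is then held.
- key_clips (a point): Midway between the key's two clip rollers (tray x = +31, y = -45 mm, 20.5 mm above the bench), like the spanner's. The key laid in from straight above rests with its shank on them about 18 mm above the floor and snaps past them when pressed down with roughly 5 to 10 N between them and the crossbar (pressed out at the bit it see-saws over the rollers).
Not all that is in view belongs to the job. Leave any orange look-alike of the part that bears spanner alone. What is shaped like the part that bears key but pink is not meant.

How it is judged:
By the outcome, as a careful person would: the job done as asked, in the order asked, and still so for the second after the job is handed in, with the robot touching nothing.
It also fails if it takes over 64 s, if anything falls off the work surface, if the arm or the gripper's body presses on something with over 40 N, if the wrist force passes 120 N, or if a joint passes its speed limit or range.

## Working session

There is one attempt and no reset: what is moved stays moved. The work goes in short steps, Python scripts to look and compute and a tool call to move; the robot and the scene stay as the last step left them, time stands still between calls to the robot, and variables do not carry over. Pictures are saved under pics/ and viewed, and the job is handed in when it is done.

Besides the shell and the picture viewer there is one more tool, called after "Request:" in YAML: its name, and indented under it one key for each argument. drive_tool: Moves the arm, as the interface text tells. Its arguments: {"type":"object","properties":{"rows":{"type":"array","items":{"type":"number"}},"newtons":{"type":"number"}},"required":["rows"]}

```bash
ls; mkdir -p pics
python3 - <<'E'
from rig import r, grab_frame, camera_params
import cv2
print(r.sense())
for n in ("scene","top","wrist"):
    f=grab_frame(n); cv2.imwrite(f"pics/a_{n}.png",f[:,:,::-1]); print(n,camera_params(n))
E
```

```text
pics
{'clock': 0.0, 'qpos': array([-1.30836109e+00,  3.53649482e-01,  1.63413856e+00, -6.27136464e-06,
        1.15521274e+00, -2.36557679e-03]), 'qvel': array([-0.000275  ,  0.00246931,  0.00105126,  0.00172902,  0.00055287,
       -0.00157311]), 'joint_efforts': array([-2.91972181e-03, -6.05268717e+01, -3.42062581e+01, -2.36611195e-04,
        9.42207291e-03,  7.49379780e-06]), 'eef_pos': array([ 163.46662847, -602.74354912,  230.55896014]), 'tcp_rot': array([-1.56908989,  1.56938818,  1.83730611]), 'contact_force': array([ 0.89362043, -0.23066531,  0.66991755]), 'wrist_torque': array([-0.05316266, -0.03650995,  0.04982741]), 'opening': 1.0003790020162076}
scene {'vertical_fov': 53.345371868822205, 'cx': 272.2163906442749, 'cy': 206.74116609962203, 'pose': array([[-8.77381515e-01,  2.39767364e-01, -4.15587883e-01,
         9.77393653e+02],
       [ 4.79505569e-01,  4.68188200e-01, -7.42209013e-01,
         7.62282358e+02],
       [ 1.66158436e-02, -8.50477172e-01, -5.25749459e-01,
         5.94050045e+02],
       [ 0.00000000e+00,  0.00000000e+00,  0.00000000e+00,
         1.000000
[... 208 characters left out ...]
96080355e-01,  8.52718766e-02, -2.35081486e-02,
         3.12335841e+01],
       [ 4.65435369e-03, -2.14873556e-01, -9.76630786e-01,
         9.88079908e+02],
       [ 0.00000000e+00,  0.00000000e+00,  0.00000000e+00,
         1.00000000e+00]])}
wrist {'vertical_fov': 65.70646984690485, 'cx': 281.91094041705026, 'cy': 210.1139009602646, 'tool_from_camera': array([[ 1.13039885e-04, -2.88246120e-01,  9.57556349e-01,
        -1.42125293e+02],
       [ 9.99999642e-01,  8.35596328e-04,  1.33483064e-04,
        -2.43046009e-02],
       [-8.38606544e-04,  9.57555991e-01,  2.88246111e-01,
        -7.37548644e+01],
       [ 0.00000000e+00,  0.00000000e+00,  0.00000000e+00,
         1.00000000e+00]])}
```

View pics/a_top.png

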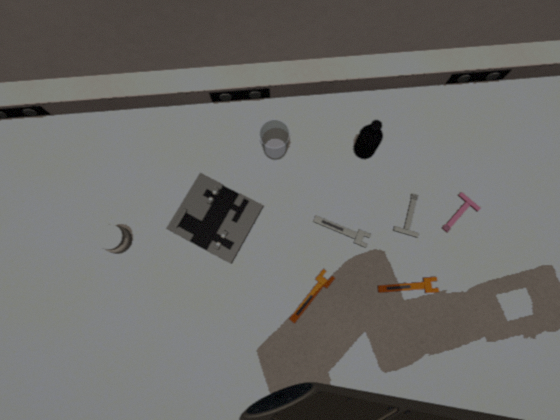

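View pics/a_scene.png

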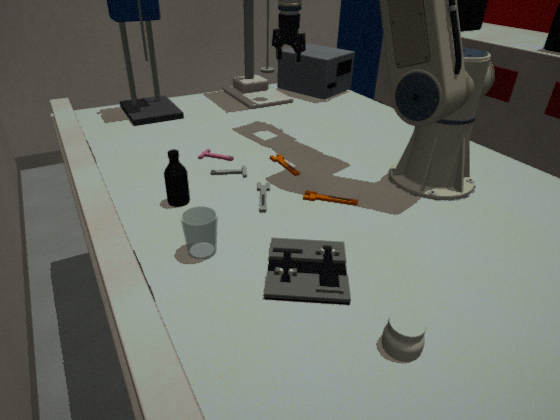

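View pics/a_wrist.png

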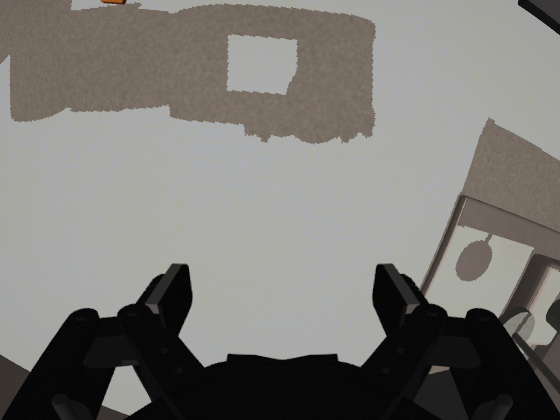

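Top view candidates:
- **Spanner:** the grey-steel one at (342,229). The two orange look-alikes at (312,296) and (408,287) are not meant.
- **Key:** the grey one at (408,216). The pink one at (461,211) is not meant.
- **Tray:** at (216,218).
- **Bystanders:** beaker (275,140), bottle (368,140), jar (117,238).

I'll check the choice in a close crop.

```bash
cat > h.py <<'E'
import numpy as np, cv2
from rig import r, grab_frame, camera_params
from scipy.spatial.transform import Rotation as Rot
def fpx(cp): return 210/np.tan(np.radians(cp["vertical_fov"])/2)
def toolT():
    s=r.sense(); T=np.eye(4); T[:3,:3]=Rot.from_euler('xyz',s['tcp_rot']).as_matrix(); T[:3,3]=s['eef_pos']; return T
def ray(name,uv,T=None):
    cp=camera_params(name); f=fpx(cp); d=np.array([uv[0]-cp['cx'],uv[1]-cp['cy']],float)
    if name=='wrist':
        rr=np.linalg.norm(d); th=rr/f
        v=np.array([*(d/max(rr,1e-9)*np.sin(th)),np.cos(th)]); P=T@cp['tool_from_camera']
    else:
        v=np.array([*(d/f),1.]); P=cp['pose']
    return P[:3,3],P[:3,:3]@v
def onz(name,uv,z,T=None):
    o,v=ray(name,uv,T); return o+v*(z-o[2])/v[2]
def proj(name,p,T=None):
    cp=camera_params(name); f=fpx(cp)
    P=T@cp['tool_from_camera'] if name=='wrist' else cp['pose']
    q=np.linalg.inv(P)@np.array([*p,1.]); 
    if name=='wrist':
        th=np.arctan2(np.hypot(q[0],q[1]),q[2]); d=q[:2]/max(np.hypot(q[0],q[1]),1e-9)*th*f
    else: d=q[:2]/q[2]*f
    return d+[cp['cx'],cp['cy']]
E
python3 - <<'E'
import cv2
im=cv2.imread('pics/a_top.png')
c=im[160:300,150:350]; cv2.imwrite('pics/b1.png',cv2.resize(c,None,fx=4,fy=4,interpolation=cv2.INTER_CUBIC))
c=im[170:310,290:490]; cv2.imwrite('pics/b2.png',cv2.resize(c,None,fx=4,fy=4,interpolation=cv2.INTER_CUBIC))
E
```

```text
(no output)
```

View pics/b1.png

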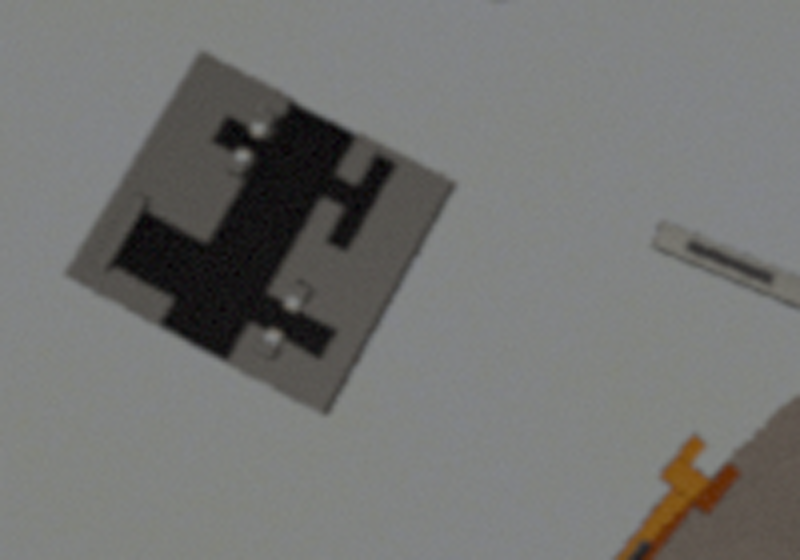

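View pics/b2.png

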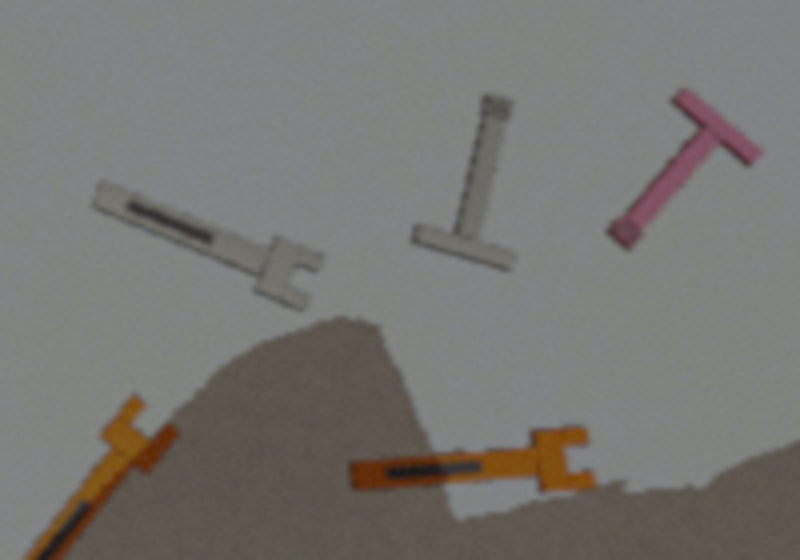

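Run:
```python
from h import *
def c1(p): return ((p[0]+.5)/4-.5+150,(p[1]+.5)/4-.5+160)
def c2(p): return ((p[0]+.5)/4-.5+290,(p[1]+.5)/4-.5+170)
C=[onz('top',c1(p),15)[:2] for p in [(203,52),(456,184),(328,412),(67,272)]]
for p in C: print(p)
print('sides',[np.linalg.norm(C[i]-C[(i+1)%4]) for i in range(4)])
ctr=np.mean(C,0)
xd=(C[0]-C[1])+(C[3]-C[2]); yd=(C[3]-C[0])+(C[2]-C[1])
print('ctr',ctr,'yaw x',np.degrees(np.arctan2(xd[1],xd[0])),'y',np.degrees(np.arctan2(yd[1],yd[0])))
# spanner
tail=np.mean([onz('top',c2(p),10)[:2] for p in [(103,181),(94,207)]],0)
head=np.mean([onz('top',c2(p),10)[:2] for p in [(323,254),(303,310)]],0)
d=head-tail; print('spanner',tail,head,np.linalg.norm(d),(tail+head)/2,np.degrees(np.arctan2(d[1],d[0])))
bit=np.mean([onz('top',c2(p),10)[:2] for p in [(484,95),(514,98)]],0)
bar=np.mean([onz('top',c2(p),10)[:2] for p in [(411,240),(512,270)]],0)
d=bar-bit; print('key',bit,bar,np.linalg.norm(d),(bit+bar)/2,np.degrees(np.arctan2(d[1],d[0])))
for n,p in dict(jar=(117,250),beaker=(275,150),bottle=(366,152)).items(): print(n,onz('top',p,0))
for n,p in dict(o1=(312,296),o2=(408,287),pink=(461,211)).items(): print(n,onz('top',p,10)[:2])
```

```text
[688.67273804 218.03630149]
[585.30931973  59.66334511]
[446.25173144 150.36465481]
[549.42545167 310.1537539 ]
sides [np.float64(189.11898253947837), np.float64(166.023312948275), np.float64(190.20350347585867), np.float64(166.95937170783574)]
ctr [567.41481022 184.55451383] yaw x 57.01009841219047 y 146.69904663037477
spanner [542.21444574 -67.33850722] [ 473.45267937 -197.23533317] 146.97403139891605 [ 507.83356255 -132.2869202 ] -117.89481055792065
key [ 584.12041536 -334.67848058] [ 482.37083251 -293.98178766] 109.5864883213002 [ 533.24562393 -314.33013412] 158.20011490603878
jar [505.56965032 440.86613937   0.        ]
beaker [740.76292214  17.63409157   0.        ]
bottle [ 713.79013594 -226.72796947    0.        ]
o1 [347.47569771 -41.29407459]
o2 [ 348.21080873 -280.62879614]
pink [ 527.78651477 -447.64731424]
```

Run:
```python
from h import *
np.set_printoptions(precision=3,suppress=True)
T=toolT(); print(T)
for k in (1,2): print(np.degrees(np.arctan2(T[1,k],T[0,k])))
```

```text
[[  -0.       0.262   -0.965  163.482]
 [   0.001   -0.965   -0.262 -602.896]
 [  -1.      -0.001   -0.     230.739]
 [   0.       0.       0.       1.   ]]
-74.82632919501307
-164.82632942727454
```

```bash
cat >> h.py <<'E'
def tgt(xyz, yyaw, tilt=0):
    """tool down, tool y at yaw yyaw deg; tilt>0: about tool y, tips tool z downwards"""
    a=np.radians(yyaw); y=np.array([np.cos(a),np.sin(a),0]); x=np.array([0,0,-1.]); z=np.cross(x,y)
    R=np.c_[x,y,z]
    # rotate about +/-y so z goes down
    Rt=Rot.from_rotvec(np.radians(tilt)*y).as_matrix()@R
    if tilt and np.sign(Rt[2,2])!=-np.sign(tilt): Rt=Rot.from_rotvec(-np.radians(tilt)*y).as_matrix()@R
    T=np.eye(4); T[:3,:3]=Rt; T[:3,3]=xyz; return T
def rel(T2,T=None,quiet=False):
    T=toolT() if T is None else T
    D=np.linalg.inv(T)@T2; v=np.degrees(Rot.from_matrix(D[:3,:3]).as_rotvec())
    print('shift',np.round(D[:3,3],1),'rot',np.round(v,1)); return D
E
python3 - <<'E'
from h import *
D=rel(tgt((508,-132,170),-28))
E
```

```text
shift [  61.1 -364.2 -455.8] rot [-46.8  -0.    0.1]
```

Request:
drive_tool:
  rows: [6, -37, -46, -5, 0, 0, 100, 12, -73, -91, -10, 0, 0, 100, 18, -110, -137, -15, 0, 0, 100, 24, -146, -182, -20, 0, 0, 100, 30, -182, -228, -25, 0, 0, 100, 36, -219, -274, -30, 0, 0, 100, 42, -255, -319, -34, 0, 0, 100, 50, -292, -365, -39, 0, 0, 100, 56, -328, -410, -43, 0, 0, 100, 61, -364, -456, -47, 0, 0, 100]

```text
clock: 1.4
eef_pos: [509.1, -130.4, 169.9]
tcp_rot: [-2.326, 1.57, 1.903]
contact_force: [0.6, -0.7, 0.2]
opening: 0.999
```

Request:
drive_tool:
  rows: [0, 0, 0, 0, 0, 0, 60, 0, 0, 0, 0, 0, 0, 60]

```text
clock: 1.65
eef_pos: [508.7, -130.2, 169.6]
tcp_rot: [-1.674, 1.569, 2.556]
contact_force: [0.1, 0.1, -0.2]
opening: 0.614
```

Run:
```python
from h import *
T=toolT(); s=r.sense(); f=grab_frame('wrist'); cv2.imwrite('pics/c_w.png',f[:,:,::-1]); np.save('pics/c_T.npy',T)
print(s['clock'],s['eef_pos'],s['qpos'],s['opening'],s['contact_force'])
```

```text
1.65 [ 508.70726716 -130.24019162  169.5705881 ] [-2.53828972e-01  2.71166109e-01  1.90413618e+00  6.21772293e-04
  9.67776163e-01  2.28288788e-01] 0.6138721398736514 [ 0.10337046  0.11488802 -0.19852895]
```

View pics/c_w.png

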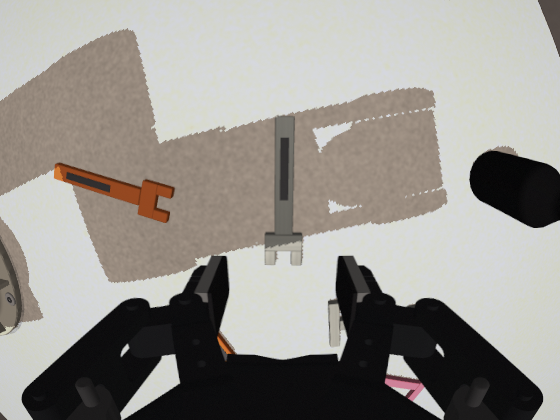

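Run:
```python
from h import *
im=cv2.imread('pics/c_w.png'); c=im[100:280,210:360]; cv2.imwrite('pics/c2.png',cv2.resize(c,None,fx=3.3,fy=3.3,interpolation=cv2.INTER_CUBIC))
T=np.load('pics/c_T.npy')
tail=np.mean([onz('wrist',p,10,T)[:2] for p in [(276,117),(294.5,117)]],0)
head=np.mean([onz('wrist',p,10,T)[:2] for p in [(265,264),(302,264)]],0)
d=head-tail; print('spanner',tail,head,np.linalg.norm(d),(tail+head)/2,np.degrees(np.arctan2(d[1],d[0])))
```

```text
spanner [544.75082106 -67.93754172] [ 475.3912874  -197.57476207] 147.02569098253215 [ 510.07105423 -132.75615189] -118.14802536241037
```

View pics/c2.png

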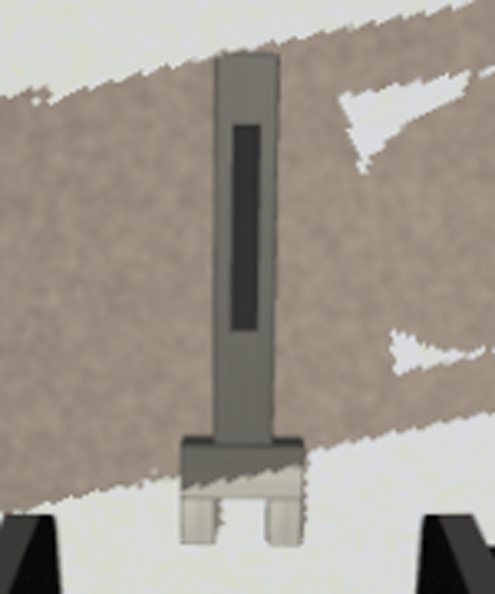

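Run:
```python
from h import *
rel(tgt((507.7,-137,3),-28.1))
```

```text
shift [166.7   2.5   5.8] rot [ 0.4 -0.   0.1]
```

Request:
drive_tool:
  rows: [50, 2.5, 6, 0.4, 0, 0, 50, 100, 2.5, 6, 0.4, 0, 0, 50, 140, 2.5, 6, 0.4, 0, 0, 50, 160, 2.5, 6, 0.4, 0, 0, 50, 166.5, 2.5, 6, 0.4, 0, 0, 50, 166.5, 2.5, 6, 0.4, 0, 0, 50, 166.5, 2.5, 6, 0.4, 0, 0, 0, 166.5, 2.5, 6, 0.4, 0, 0, 0, 166.5, 2.5, 6, 0.4, 0, 0, 0, 166.5, 2.5, 6, 0.4, 0, 0, 0]
  newtons: 80

```text
clock: 2.95
eef_pos: [508.2, -137.5, 4.6]
tcp_rot: [2.41, 1.571, 0.349]
contact_force: [-3.2, -1.0, 8.1]
opening: 0.175
```

Run:
```python
from h import *
T=toolT(); s=r.sense(); f=grab_frame('wrist'); cv2.imwrite('pics/d_w.png',f[:,:,::-1])
print(s['clock'],s['eef_pos'],s['qpos'],s['opening'],s['contact_force'])
```

```text
2.95 [ 508.20736445 -137.53577345    4.59144581] [-2.67258112e-01  5.30663214e-01  1.99255128e+00  2.93777793e-04
  6.18137608e-01  2.22919566e-01] 0.1746347453600645 [-3.15815853 -1.04101767  8.06117618]
```

View pics/d_w.png

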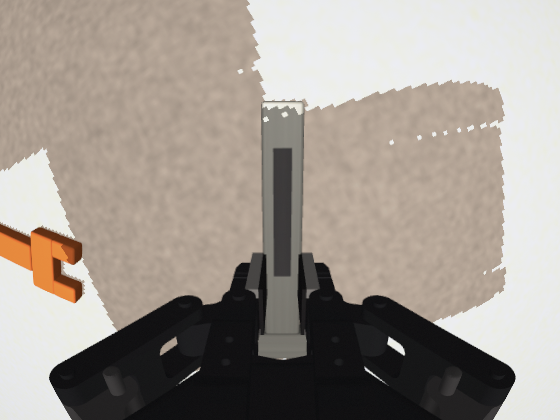

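Run:
```python
from h import *
rel(tgt((508.2,-137.5,104.6),-28.1))
rel(tgt((532.4,213.2,154.6),147))
```

```text
shift [-100.     0.    -0.1] rot [-0. -0. -0.]
shift [-150.  -143.8 -320.8] rot [-175.1    0.    -0. ]
```

Request:
drive_tool:
  rows: [-20, 0, 0, 0, 0, 0, 0, -60, 0, 0, 0, 0, 0, 0, -100, 0, 0, 0, 0, 0, 0, -110, -8, -18, -10, 0, 0, 0, -118, -16, -36, -20, 0, 0, 0, -126, -24, -54, -30, 0, 0, 0, -134, -32, -72, -40, 0, 0, 0, -142, -41, -91, -50, 0, 0, 0, -150, -49, -110, -60, 0, 0, 0, -150, -57, -128, -70, 0, 0, 0]

```text
clock: 4.25
eef_pos: [518.6, 3.0, 155.9]
tcp_rot: [0.884, 1.568, 0.05]
contact_force: [0.5, 0.3, -1.5]
opening: 0.174
```

Run:
```python
from h import *
s=r.sense();print(s['opening'],s['qpos'],s['contact_force'])
rel(tgt((532.4,213.2,154.6),147))
```

```text
0.17385721210832458 [ 2.75801199e-03  2.77896586e-01  1.93169972e+00  1.42343900e-04
  9.29598215e-01 -7.34524495e-01] [ 0.50715882  0.34711921 -1.46189366]
shift [   1.4  151.5 -146.4] rot [-104.8    0.2    0. ]
```

Request:
drive_tool:
  rows: [0, 14, -14, -10, 0, 0, 0, 0, 28, -28, -20, 0, 0, 0, 0, 42, -42, -30, 0, 0, 0, 0, 56, -56, -40, 0, 0, 0, 0, 70, -70, -50, 0, 0, 0, 0, 85, -82, -60, 0, 0, 0, 0, 100, -97, -70, 0, 0, 0, 0, 115, -112, -80, 0, 0, 0, 0, 130, -127, -90, 0, 0, 0, 1, 143, -139, -98, 0, 0, 0]

```text
clock: 5.5
eef_pos: [531.0, 202.9, 155.7]
tcp_rot: [-0.74, 1.568, 0.143]
contact_force: [-0.6, -0.3, -1.6]
opening: 0.173
```

Run:
```python
from h import *
rel(tgt((532.4,213.2,154.6),147))
```

```text
shift [1.1 5.5 8.9] rot [-6.4  0.1  0.1]
```

Request:
drive_tool:
  rows: [1, 5.5, 9, -6.4, 0, 0, 0, 1, 5.5, 9, -6.4, 0, 0, 0, 1, 5.5, 9, -6.4, 0, 0, 0]

```text
clock: 5.88
eef_pos: [532.2, 212.9, 154.9]
tcp_rot: [-0.903, 1.568, 0.088]
contact_force: [0.9, -0.3, -1.6]
opening: 0.176
```

Run:
```python
from h import *
T=toolT(); s=r.sense(); f=grab_frame('wrist'); cv2.imwrite('pics/e_w.png',f[:,:,::-1]); np.save('pics/e_T.npy',T)
print(s['clock'],s['eef_pos'],s['qpos'],s['opening'],s['contact_force'],s['qvel'])
cv2.imwrite('pics/e_w2.png',cv2.resize(f[:,:,::-1][40:260,150:420],None,fx=2.9,fy=2.7))
```

```text
5.875 [532.20756879 212.91085007 154.89872694] [ 3.78484053e-01  3.56766212e-01  1.81762443e+00 -1.11861666e-03
  9.64123982e-01 -2.18331367e+00] 0.17569635246974688 [ 0.89705668 -0.25274214 -1.60720388] [-0.00512953  0.00186234  0.00129765  0.00080099 -0.00175397 -0.00591381]
```

View pics/e_w.png

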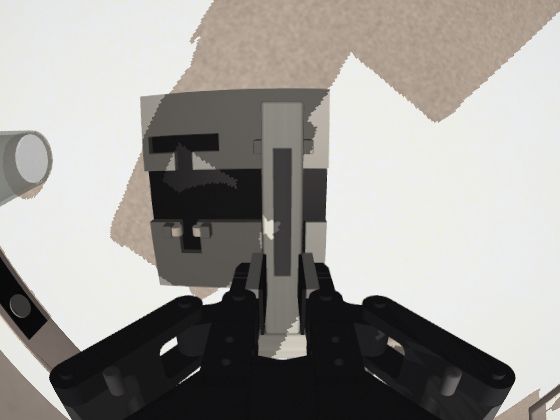

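View pics/e_w2.png

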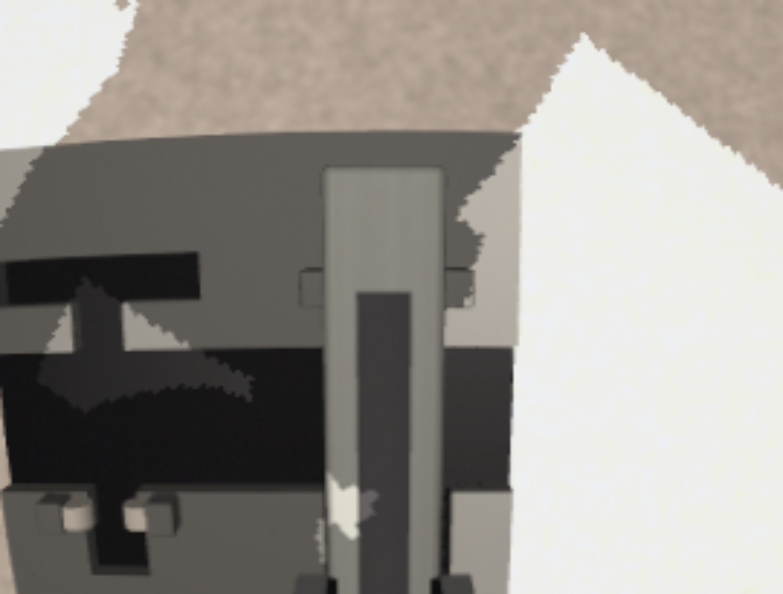

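Request:
drive_tool:
  rows: [0, 20, -20, 0, 0, 0, 0, 0, 40, -40, 0, 0, 0, 0, 0, 65, -65, 0, 0, 0, 0, 0, 65, -65, 0, 0, 0, 0, 0, 65, -65, 0, 0, 0, 0]

```text
clock: 6.55
eef_pos: [443.1, 194.0, 155.0]
tcp_rot: [-0.819, 1.566, 0.172]
contact_force: [-0.2, -0.7, -1.4]
opening: 0.17
```

Run:
```python
from h import *
T=toolT(); s=r.sense(); f=grab_frame('wrist'); cv2.imwrite('pics/f_w.png',f[:,:,::-1]); np.save('pics/f_T.npy',T)
print(s['clock'],s['eef_pos'])
cv2.imwrite('pics/f_w2.png',cv2.resize(f[:,:,::-1][80:280,70:335],None,fx=3,fy=3,interpolation=cv2.INTER_CUBIC))
```

```text
6.55 [443.14780619 193.96337749 155.03647439]
```

View pics/f_w.png

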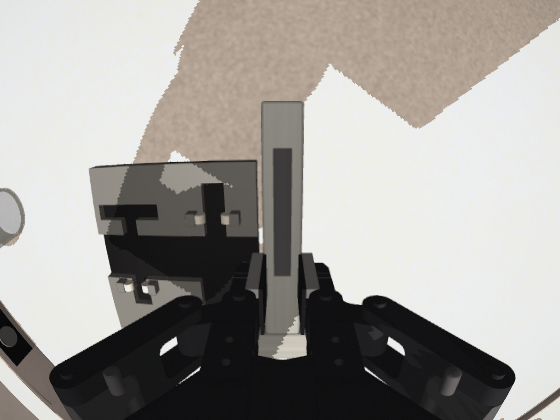

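View pics/f_w2.png

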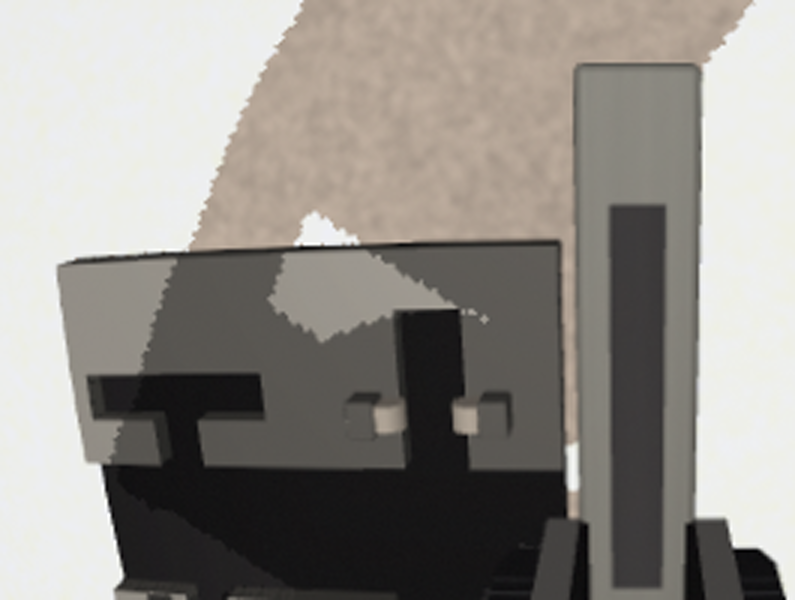

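```bash
cat >> h.py <<'E'
def fit2d(P,W):
    P=np.array(P,float);W=np.array(W,float);pc,wc=P.mean(0),W.mean(0)
    a=(P-pc)@[1,1j];b=(W-wc)@[1,1j];k=(np.conj(a)@b)/(np.conj(a)@a)
    th=np.angle(k);R=np.array([[np.cos(th),-np.sin(th)],[np.sin(th),np.cos(th)]])
    t=wc-R@pc; res=(P@R.T+t)-W
    print('scale',abs(k),'yaw',np.degrees(th),'origin',t); print(np.round(res@R,1)); return np.degrees(th),t
E
python3 - <<'E'
from h import *
T=np.load('pics/f_T.npy')
c=lambda p:((p[0]+.5)/3-.5+70,(p[1]+.5)/3-.5+80)
px=[(58,267),(560,242),(566,470),(103,464),(395,311),(460,311),(87,377),(262,375)]
P=[(-95,-85),(-95,85),(-25,85),(-25,-85),(-76.5,34.5),(-76.5,55.5),(-56.5,-78.5),(-56.5,-11.5)]
fit2d(P,[onz('wrist',c(p),15,T)[:2] for p in px])
s=T[:3,:3]
E
```

```text
scale 0.9849841813490822 yaw 57.60479915660686 origin [566.7241698  188.93658962]
[[ 0.3  0.1]
 [ 0.5  0.5]
 [-0.6  1.1]
 [ 0.7 -5.9]
 [-0.5  0.8]
 [-1.   1.7]
 [ 0.6  0.9]
 [ 0.1  0.8]]
```

Run:
```python
from h import *
T=np.load('pics/f_T.npy')
c=lambda p:((p[0]+.5)/3-.5+70,(p[1]+.5)/3-.5+80)
px=[(58,267),(560,242),(566,470),(395,311),(460,311),(87,377),(262,375)]
P=[(-95,-85),(-95,85),(-25,85),(-76.5,34.5),(-76.5,55.5),(-56.5,-78.5),(-56.5,-11.5)]
for z in (15,11,9): print(z); fit2d(P,[onz('wrist',c(p),z,T)[:2] for p in px])
# e image
T=np.load('pics/e_T.npy')
px=[(141,97),(329,90)]; 
for p in px: print(onz('wrist',p,15,T),onz('wrist',p,11,T))
```

```text
15
scale 0.9979958832270373 yaw 57.29720196705574 origin [567.76481825 188.3199252 ]
[[-0.2 -0.6]
 [ 1.  -0.2]
 [-0.1  0. ]
 [-0.3  0. ]
 [-0.7  0.9]
 [ 0.2 -0. ]
 [ 0.1 -0.1]]
11
scale 1.012155703371175 yaw 57.297201967055756 origin [569.43843364 188.38485529]
[[ 0.2  0.8]
 [ 1.4 -1.3]
 [-0.7 -1. ]
 [-0.2 -0.3]
 [-0.6  0.3]
 [ 0.1  1.3]
 [-0.1  0.3]]
9
scale 1.0192356134432436 yaw 57.297201967055756 origin [570.27524134 188.41732033]
[[ 0.4  1.4]
 [ 1.6 -1.8]
 [-1.1 -1.5]
 [-0.2 -0.5]
 [-0.6 -0. ]
 [-0.   1.9]
 [-0.2  0.4]]
[587.63971714  63.28807098  15.        ] [588.99991209  62.03677546  11.        ]
[446.80146203 154.86469638  15.        ] [446.16307765 154.91292811  11.        ]
```

```bash
cat >> h.py <<'E'
def ontool(uv,x):
    cp=camera_params('wrist'); o,v=ray('wrist',uv,np.eye(4)); return o+v*(x-o[0])/v[0]
E
python3 - <<'E'
from h import *
im=cv2.imread('pics/f_w.png')
g=cv2.cvtColor(im,cv2.COLOR_BGR2GRAY).astype(int)
for row in (110,130,150,200,240): print(row,g[row,255:312].tolist())
print(g[94:112,283].tolist())
E
```

```text
110 [162, 163, 164, 165, 163, 162, 103, 110, 127, 138, 138, 135, 136, 137, 138, 138, 137, 137, 137, 137, 135, 135, 136, 136, 136, 136, 136, 137, 136, 137, 138, 138, 137, 136, 136, 135, 135, 136, 137, 136, 136, 135, 135, 135, 135, 133, 123, 109, 143, 220, 238, 238, 238, 238, 238, 239, 239]
130 [172, 172, 170, 167, 167, 162, 116, 113, 124, 136, 136, 135, 135, 136, 136, 137, 136, 136, 135, 134, 135, 135, 135, 135, 135, 135, 135, 135, 137, 136, 137, 137, 136, 135, 135, 135, 135, 134, 134, 135, 135, 134, 133, 134, 133, 132, 119, 106, 123, 238, 238, 238, 238, 238, 238, 238, 238]
150 [157, 159, 161, 161, 161, 153, 124, 108, 123, 133, 136, 134, 133, 135, 135, 136, 135, 119, 81, 59, 60, 59, 60, 60, 60, 60, 60, 59, 60, 60, 60, 59, 58, 58, 58, 57, 71, 120, 134, 134, 134, 133, 132, 131, 132, 128, 116, 105, 148, 234, 238, 238, 238, 238, 238, 238, 238]
200 [91, 74, 75, 136, 164, 165, 151, 122, 114, 126, 131, 130, 130, 131, 132, 131, 130, 129, 95, 58, 59, 60, 60, 60, 60, 60, 60, 60, 60, 59, 59, 58, 58, 58, 57, 58, 94, 123, 130, 130, 128, 128, 127, 128, 127, 117, 106, 139, 222, 239, 239, 238, 238, 239, 239, 238, 239]
240 [22, 22, 21, 94, 203, 239, 238, 213, 137, 116, 125, 127, 126, 126, 127, 128, 128, 127, 102, 66, 58, 58, 59, 58, 60, 61, 60, 60, 60, 59, 59, 59, 58, 59, 58, 58, 106, 127, 126, 126, 125, 124, 124, 125, 117, 106, 111, 219, 238, 239, 238, 239, 239, 239, 239, 239, 239]
[169, 169, 166, 165, 163, 161, 162, 90, 114, 127, 135, 136, 137, 137, 136, 137, 136, 137]
```

Run:
```python
from h import *
for x in (0,-5,-8):
    print(x,[np.round(ontool(p,x),2) for p in [(260.7,110),(303,110),(262.7,240),(301,240),(282,100.8)]])
```

```text
0 [array([  0.  ,  -9.31, -75.45]), array([  0.  ,   8.91, -75.46]), array([  0.  ,  -9.18, -15.68]), array([  0.  ,   8.88, -15.7 ]), array([  0.  ,  -0.14, -79.42])]
-5 [array([ -5.  ,  -8.99, -75.37]), array([ -5.  ,   8.59, -75.38]), array([ -5.  ,  -8.86, -17.71]), array([ -5.  ,   8.56, -17.72]), array([ -5.  ,  -0.14, -79.2 ])]
-8 [array([ -8.  ,  -8.8 , -75.32]), array([ -8.  ,   8.4 , -75.34]), array([ -8.  ,  -8.67, -18.92]), array([ -8.  ,   8.37, -18.94]), array([ -8.  ,  -0.14, -79.07])]
```

```bash
cat >> h.py <<'E'
TO=np.array([567.8,188.3]); TY=57.3
SX,SY,SZ=-0.4,-0.15,-4.3
def tw(x,y,z):
    a=np.radians(TY); return np.array([TO[0]+x*np.cos(a)-y*np.sin(a),TO[1]+x*np.sin(a)+y*np.cos(a),z])
def spT(xt,zt,tilt,y=45):
    "tool pose with spanner lower tip corner at tray xt, height zt"
    T=tgt((0,0,0),TY+90,tilt); tip=np.array([SX+5,SY,SZ+75])
    T[:3,3]=tw(xt,y,zt)-T[:3,:3]@tip; return T
E
python3 - <<'E'
from h import *
A=spT(64,50,12.5); B=spT(64,8,12.5)
print(A[:3,3],A[:3,2]); rel(A); rel(B,A)
E
```

```text
[527.6294271  209.30181967  69.79324234] [ 0.52743447  0.82156362 -0.21643961]
shift [ 85.6 -61.8  58.6] rot [-0.6 12.7  0.1]
shift [41.   0.   9.1] rot [-0.  0. -0.]
```

Request:
drive_tool:
  rows: [0, -20, 20, 0, 0, 0, 0, 0, -42, 40, 0, 4, 0, 0, 10, -62, 58.5, -0.6, 8, 0, 0, 30, -62, 58.5, -0.6, 12.7, 0, 0, 55, -62, 58.5, -0.6, 12.7, 0, 0, 75, -62, 58.5, -0.6, 12.7, 0, 0, 85.5, -62, 58.5, -0.6, 12.7, 0, 0, 85.5, -62, 58.5, -0.6, 12.7, 0, 0, 85.5, -62, 58.5, -0.6, 12.7, 0, 0]

```text
clock: 7.72
eef_pos: [528.3, 209.3, 70.7]
tcp_rot: [-3.127, 1.354, -2.127]
contact_force: [0.4, -0.9, -1.6]
opening: 0.173
```

Run:
```python
from h import *
T=toolT(); s=r.sense(); f=grab_frame('wrist'); cv2.imwrite('pics/g_w.png',f[:,:,::-1]); np.save('pics/g_T.npy',T)
g=grab_frame('scene'); cv2.imwrite('pics/g_s.png',cv2.resize(g[:,:,::-1][200:320,220:380],None,fx=4.8,fy=4.8,interpolation=cv2.INTER_CUBIC))
print(s['clock'],s['eef_pos'],s['opening'],s['contact_force'])
rel(spT(64,50,12.5),T); rel(spT(64,8,12.5),T)
```

```text
7.725 [528.32711924 209.25016125  70.73577963] 0.17333272540787012 [ 0.41940591 -0.88051045 -1.5952315 ]
shift [ 1.   0.6 -0.1] rot [0.  0.1 0.2]
shift [42.   0.7  8.9] rot [0.  0.1 0.2]
```

View pics/g_w.png

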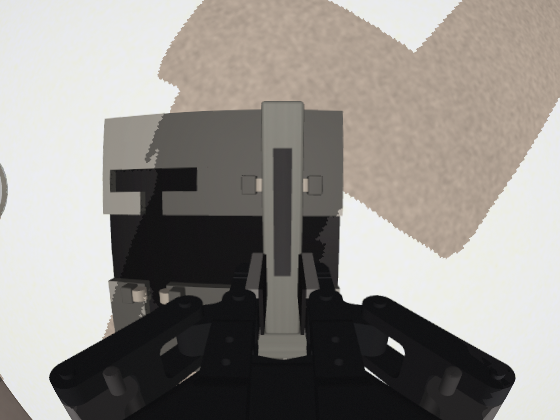

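View pics/g_s.png

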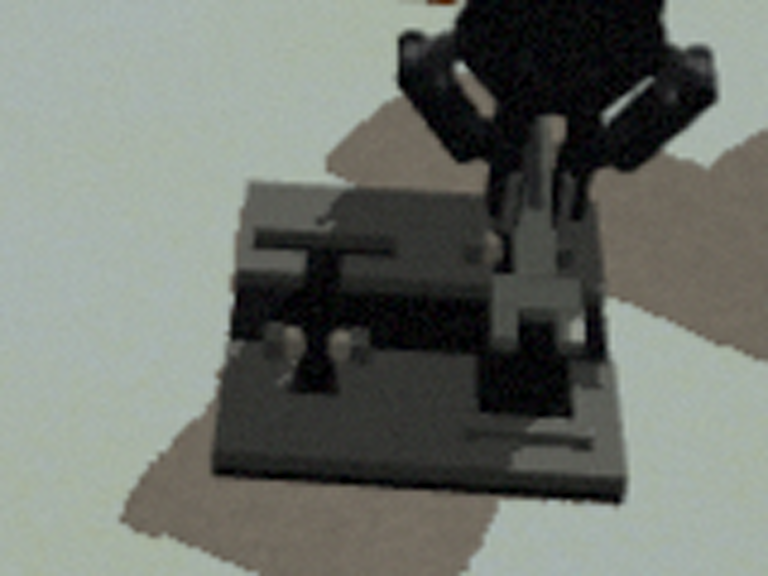

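Run:
```python
from h import *
T=np.load('pics/g_T.npy')
a=np.radians(TY); 
for p,z,e in [((104.5,120),15,(-95,-85)),((343,112),15,(-95,85)),((341,215.5),15,(-25,85)),((241,176),27,(-51,'')),((323,176),27,(-51,'')),((249,193.5),27,(-39,'')),((110,170),15,(-56.5,-78.5)),((196.5,168),15,(-56.5,-11.5))]:
    w=onz('wrist',p,z,T)[:2]-TO; print(np.round([w@[np.cos(a),np.sin(a)],w@[-np.sin(a),np.cos(a)]],1),e)
rel(spT(64,7,12.5),T)
```

```text
[-94.1 -85.1] (-95, -85)
[-93.7  84.5] (-95, 85)
[-25.1  83. ] (-25, 85)
[-50.4  19.1] (-51, '')
[-50.5  69.3] (-51, '')
[-39.6  24. ] (-39, '')
[-57.1 -78.8] (-56.5, -78.5)
[-56.4 -12.4] (-56.5, -11.5)
shift [43.   0.8  9.1] rot [0.  0.1 0.2]
```

Request:
drive_tool:
  rows: [15, 0.1, 3, 0, 0, 0, 0, 28, 0.1, 6, 0, 0, 0, 0, 36, 0.1, 8, 0, 0, 0, 0, 41, 0.1, 9, 0, 0, 0, 0, 41, 0.1, 9, 0, 0, 0, 0]

```text
clock: 8.45
eef_pos: [528.1, 209.2, 28.4]
tcp_rot: [-3.129, 1.353, -2.128]
contact_force: [0.2, 0.4, -1.0]
opening: 0.174
```

Run:
```python
from h import *
T=toolT(); s=r.sense(); f=grab_frame('wrist'); cv2.imwrite('pics/i_w.png',f[:,:,::-1]); np.save('pics/i_T.npy',T)
g=grab_frame('scene'); cv2.imwrite('pics/i_s.png',cv2.resize(g[:,:,::-1][200:320,220:380],None,fx=4.8,fy=4.8,interpolation=cv2.INTER_CUBIC))
print(s['clock'],s['eef_pos'],s['opening'],s['contact_force'])
rel(spT(64,6,12.5),T); rel(spT(75,6,12.5),T)
```

```text
8.45 [528.11687497 209.16812893  28.36956462] 0.1744603408220861 [ 0.22460251  0.43612666 -0.99026958]
shift [2.5 0.5 0.4] rot [0.  0.  0.2]
shift [ 0.2  0.5 11.1] rot [0.  0.  0.2]
```

View pics/i_s.png

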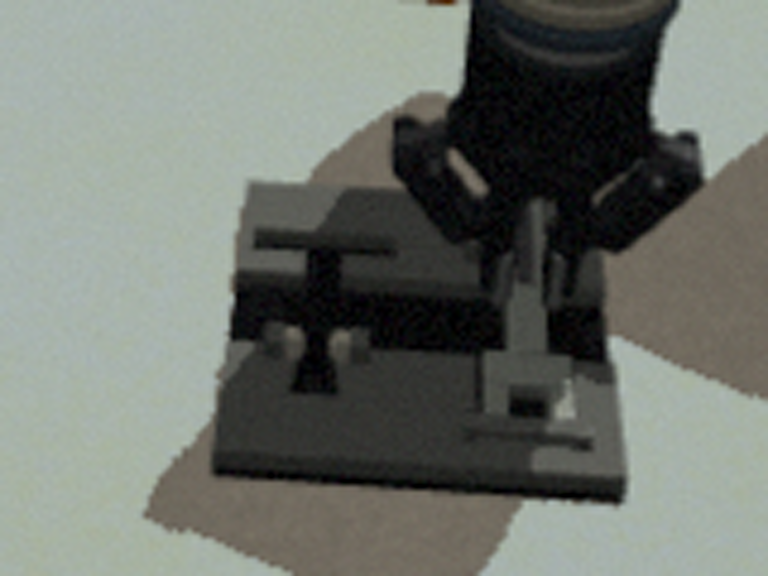

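View pics/i_w.png

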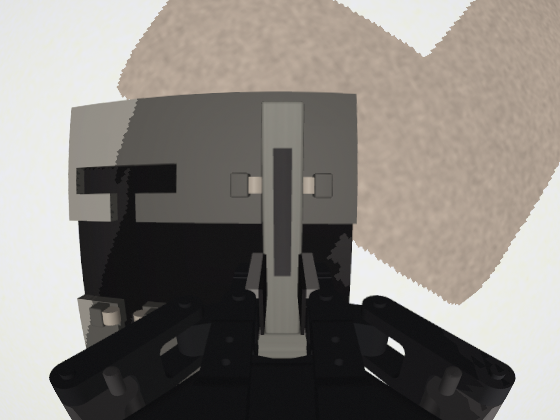

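Request:
drive_tool:
  rows: [1.5, 0, 0.3, 0, 0, 0, 0, 2.7, 0, 0.5, 0, 0, 0, 0, 2.7, 0, 0.5, 0, 0, 0, 0]

```text
clock: 8.93
eef_pos: [528.5, 209.3, 26.3]
tcp_rot: [-3.126, 1.354, -2.125]
contact_force: [0.2, 0.7, -2.5]
opening: 0.174
```

Run:
```python
from h import *
T=toolT(); s=r.sense()
print(s['clock'],s['eef_pos'],s['opening'],s['contact_force'])
rel(spT(64,6,12.5),T); rel(spT(75,6,12.5),T);rel(spT(71,6,12.5),T)
```

```text
8.925 [528.49735222 209.28272182  26.30528818] 0.17350881350557645 [ 0.19536239  0.69996178 -2.45354111]
shift [ 0.6  0.7 -0.3] rot [0.  0.1 0.2]
shift [-1.8  0.7 10.4] rot [0.  0.1 0.2]
shift [-0.9  0.7  6.5] rot [0.  0.1 0.2]
```

Request:
drive_tool:
  rows: [0.6, 0, 0.5, 0, 0, 0, 0, 0.2, 0, 3.5, 0, 0, 0, 0, -0.4, 0, 6.5, 0, 0, 0, 0, -0.4, 0, 6.5, 0, 0, 0, 0]

```text
clock: 9.43
eef_pos: [532.3, 215.1, 25.3]
tcp_rot: [-3.125, 1.355, -2.124]
contact_force: [0.4, 0.0, -1.1]
opening: 0.17
```

Run:
```python
from h import *
T=toolT(); s=r.sense()
print(s['clock'],s['eef_pos'],s['opening'],s['contact_force'])
rel(spT(71,6,12.5),T);rel(spT(74.5,6,12.5),T);rel(spT(75,6,10),T)
```

```text
9.425 [532.28766495 215.05766351  25.32876731] 0.16975932759955525 [ 0.38124213  0.03512933 -1.08865335]
shift [-0.4  0.8 -0.5] rot [0.  0.1 0.2]
shift [-1.1  0.8  3. ] rot [0.  0.1 0.2]
shift [1.9 0.8 3.3] rot [ 0.  -2.4  0.2]
```

Request:
drive_tool:
  rows: [0.0, 0, 1.5, 0, 0, 0, 0, -0.2, 0, 3, 0, 0, 0, 0, -0.3, 0, 4.5, 0, 0, 0, 0, -0.3, 0, 4.5, 0, 0, 0, 0]

```text
clock: 9.93
eef_pos: [533.9, 217.9, 24.5]
tcp_rot: [-3.128, 1.352, -2.127]
contact_force: [-1.3, -5.4, 1.1]
opening: 0.169
```

Run:
```python
from h import *
T=toolT(); s=r.sense()
g=grab_frame('scene'); cv2.imwrite('pics/j_s.png',cv2.resize(g[:,:,::-1][200:320,220:380],None,fx=4.8,fy=4.8,interpolation=cv2.INTER_CUBIC))
f=grab_frame('wrist'); cv2.imwrite('pics/j_w.png',f[:,:,::-1])
print(s['clock'],s['eef_pos'],s['opening'],s['contact_force'])
rel(spT(74.5,6,12.5),T);rel(spT(75,6,10),T)
```

```text
9.925 [533.86278688 217.92913199  24.54215061] 0.16916791301187395 [-1.26340853 -5.36767885  1.08412329]
shift [-1.2  0.6 -0.4] rot [ 0.  -0.   0.2]
shift [ 1.8  0.6 -0. ] rot [ 0.  -2.5  0.2]
```

View pics/j_s.png

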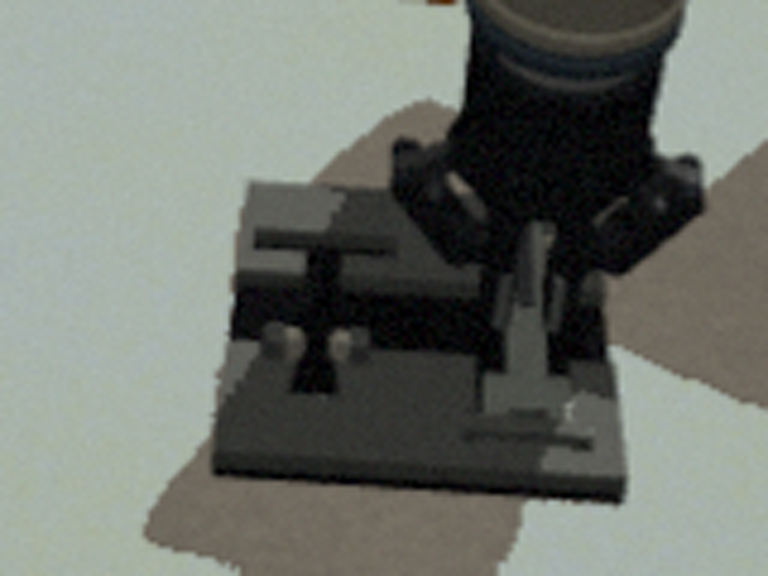

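View pics/j_w.png

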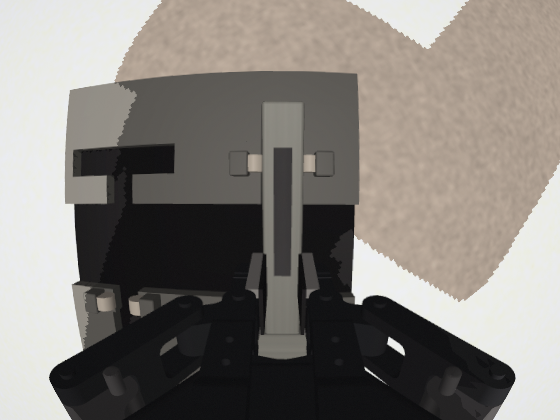

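Run:
```python
from h import *
T=toolT()
rel(spT(74.6,5.2,10.5,44.4),T);rel(spT(74.6,5.2,8,44.4),T)
```

```text
shift [ 2.  -0.  -0.2] rot [ 0.  -2.   0.2]
shift [ 5.1 -0.  -0.3] rot [ 0.  -4.5  0.2]
```

Request:
drive_tool:
  rows: [2, 0, -0.3, 0, -2, 0, 0, 5, 0, -0.3, 0, -4.5, 0, 0, 5, 0, -0.3, 0, -4.5, 0, 0]

```text
clock: 10.4
eef_pos: [533.5, 216.6, 20.4]
tcp_rot: [-3.116, 1.432, -2.115]
contact_force: [-1.7, -1.2, 5.9]
opening: 0.174
```

Run:
```python
from h import *
T=toolT(); s=r.sense()
f=grab_frame('wrist'); cv2.imwrite('pics/k_w.png',f[:,:,::-1])
print(s['clock'],s['eef_pos'],s['opening'],s['contact_force'],T[:3,2])
rel(spT(74.6,5.2,8,44.4),T)
print(np.round(T[:3,:3],3))
```

```text
10.4 [533.53528553 216.64125427  20.39611131] 0.1743374685539457 [-1.68453956 -1.15223142  5.91487691] [ 0.53488701  0.83354098 -0.13822201]
shift [0.8 0.4 0. ] rot [0.  0.1 0.2]
[[-0.072 -0.842  0.535]
 [-0.118  0.54   0.834]
 [-0.99  -0.004 -0.138]]
```

View pics/k_w.png

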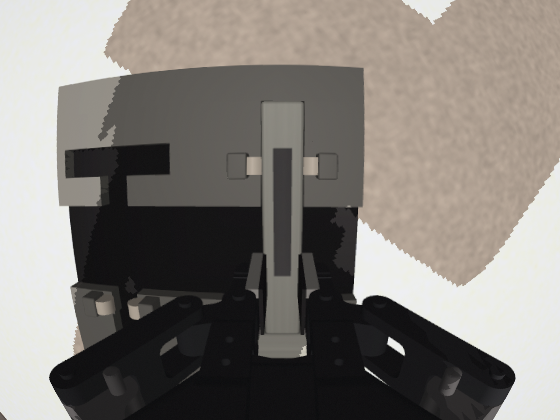

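Run:
```python
from h import *
T=toolT()
rel(spT(74.6,5.4,5,44.4),T);rel(spT(74.8,5.4,2.5,44.4),T)
```

```text
shift [ 4.4  0.4 -0.2] rot [ 0.  -3.   0.2]
shift [7.5 0.4 0. ] rot [ 0.  -5.5  0.2]
```

Request:
drive_tool:
  rows: [2.2, 0, -0.2, 0, -1.5, 0, 0, 4.4, 0, -0.2, 0, -3, 0, 0, 6, 0, -0.1, 0, -4.3, 0, 0, 7.5, 0, 0, 0, -5.5, 0, 0, 7.5, 0, 0, 0, -5.5, 0, 0]

```text
clock: 11.08
eef_pos: [532.6, 215.6, 12.7]
tcp_rot: [-3.071, 1.526, -2.07]
contact_force: [-0.6, -0.4, -6.5]
opening: 0.176
```

Run:
```python
from h import *
T=toolT(); s=r.sense()
f=grab_frame('wrist'); cv2.imwrite('pics/l_w.png',f[:,:,::-1])
print(s['clock'],s['eef_pos'],s['opening'],s['contact_force'],T[:3,2])
rel(spT(74.8,5.4,2.5,44.4),T);rel(spT(74.8,5.4,0.,44.4),T)
```

```text
11.075 [532.64874271 215.56606342  12.65955028] 0.17621409531201473 [-0.57648248 -0.37160182 -6.45403301] [ 0.53930165  0.84095324 -0.04417448]
shift [-0.4  0.2  0.4] rot [ 0.  -0.   0.2]
shift [2.6 0.2 0.3] rot [ 0.  -2.5  0.2]
```

View pics/l_w.png

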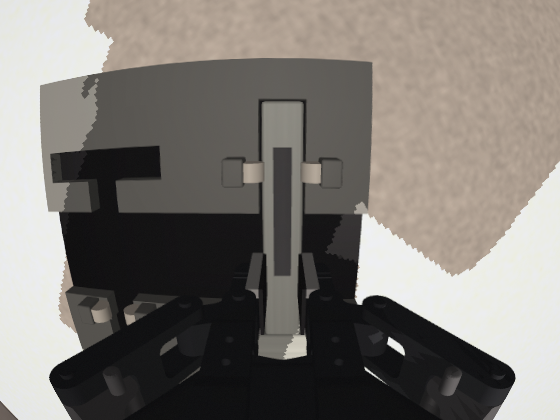

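Request:
drive_tool:
  rows: [2, 0, 0.3, 0, -2.2, 0, 0, 2, 0, 0.3, 0, -2.2, 0, 0, 1.5, 0, 0.3, 0, -2.2, 0, 45, 1, 0, 0.3, 0, -2.2, 0, 45, -20, 0, 0.3, 0, -2.4, 0, 45, -60, 0, 0, 0, -2.5, 0, 45, -80, 0, 0, 0, -2.5, 0, 30, -80, 0, 0, 0, -2.5, 0, 0]

```text
clock: 12.12
eef_pos: [535.9, 219.4, 95.2]
tcp_rot: [-1.133, 1.565, -0.132]
contact_force: [-0.0, 0.1, 0.2]
opening: 0.099
```

Run:
```python
from h import *
T=toolT(); s=r.sense()
f=grab_frame('wrist'); cv2.imwrite('pics/m_w.png',f[:,:,::-1]); np.save('pics/m_T.npy',T)
cv2.imwrite('pics/m_w2.png',cv2.resize(f[:,:,::-1][60:300,100:400],None,fx=2.6,fy=2.5,interpolation=cv2.INTER_CUBIC))
g=grab_frame('scene'); cv2.imwrite('pics/m_s.png',cv2.resize(g[:,:,::-1][200:320,220:380],None,fx=4.8,fy=4.8,interpolation=cv2.INTER_CUBIC))
print(s['clock'],s['eef_pos'],s['opening'],s['contact_force'],T[:3,2])
```

```text
12.125 [535.85193709 219.39545039  95.24917269] 0.09935562063554335 [-0.02175467  0.13224097  0.20252075] [0.53946506 0.84200376 0.00266888]
```

View pics/m_w2.png

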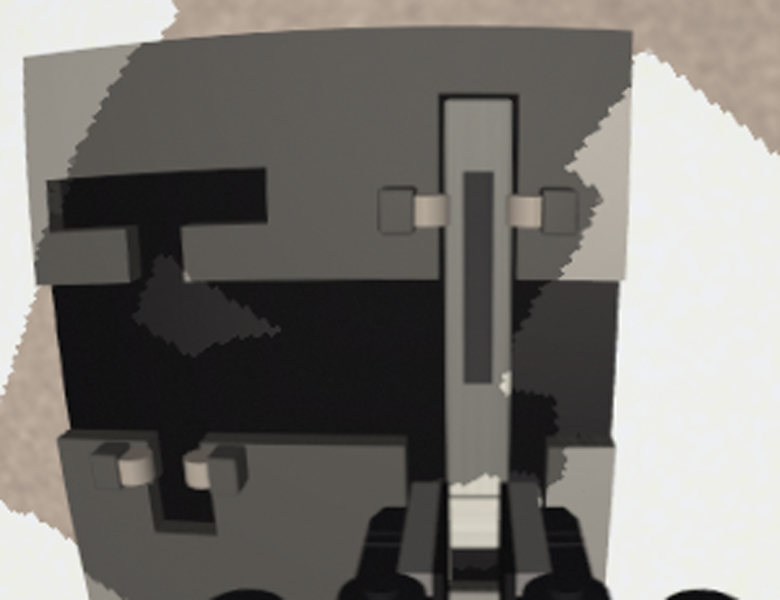

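View pics/m_s.png

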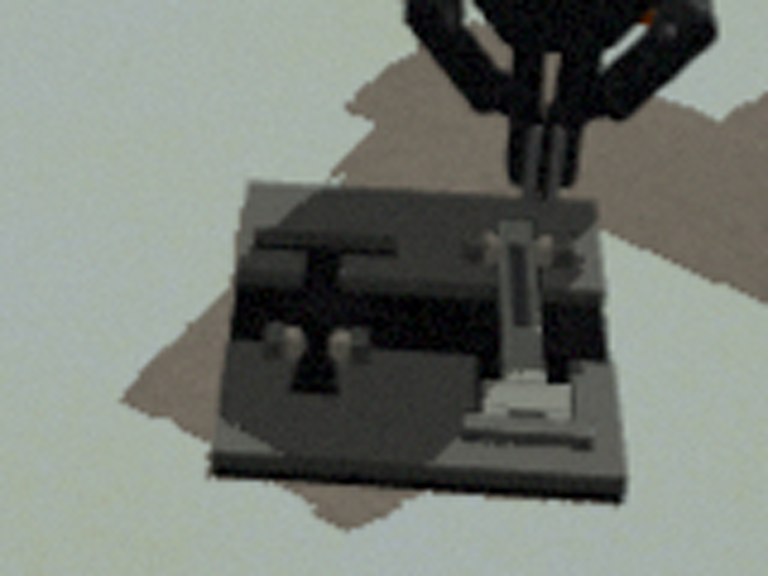

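Run:
```python
from h import *
p=tw(-22,44.5,30); rel(tgt(p,TY+90))
```

```text
shift [ 62.8   0.  -29.4] rot [ 0.  -0.   0.2]
```

Request:
drive_tool:
  rows: [25, 0, -29, 0, 0, 0, 0, 62, 0, -29, 0, 0, 0, 0, 70, 0, -29, 0, 0, 0, 0, 73, 0, -29, 0, 0, 0, 0, 75, 0, -29, 0, 0, 0, 0, 75, 0, -29, 0, 0, 0, 0]

```text
clock: 12.98
eef_pos: [519.3, 194.4, 18.5]
tcp_rot: [-1.524, 1.567, -0.523]
contact_force: [0.6, 0.1, 0.3]
opening: -0.002
```

Request:
drive_tool:
  rows: [1, 0, 0, 0, 0, 0, 0, 2, 0, 0, 0, 0, 0, 0, 3.5, 0, 0, 0, 0, 0, 0, 3.5, 0, 0, 0, 0, 0, 0]

```text
clock: 13.48
eef_pos: [519.6, 194.5, 16.0]
tcp_rot: [-1.427, 1.566, -0.426]
contact_force: [-3.2, -1.2, 14.4]
opening: -0.001
```

Run:
```python
from h import *
rel(tgt((533,-314,150),68))
```

```text
shift [-133.  -286.2 -420.9] rot [79.4  0.2  0.2]
```

Request:
drive_tool:
  rows: [-30, 0, 0, 0, 0, 0, 0, -75, -10, -15, 4, 0, 0, 0, -110, -40, -58, 12, 0, 0, 30, -133, -75, -110, 21, 0, 0, 60, -133, -110, -162, 30, 0, 0, 60, -133, -145, -213, 39, 0, 0, 60, -133, -180, -265, 49, 0, 0, 60, -133, -216, -318, 59, 0, 0, 60, -133, -250, -368, 69, 0, 0, 60, -133, -286, -421, 79.4, 0, 0, 60]

```text
clock: 14.72
eef_pos: [532.4, -310.8, 150.1]
tcp_rot: [-0.012, 1.566, -0.403]
contact_force: [0.6, 0.1, 0.1]
opening: 0.606
```

Request:
drive_tool:
  rows: [0, 0, 0, 0, 0, 0, 60, 0, 0, 0, 0, 0, 0, 60]

```text
clock: 14.98
eef_pos: [531.8, -310.7, 149.6]
tcp_rot: [0.097, 1.567, -0.294]
contact_force: [-0.3, 0.5, -0.0]
opening: 0.597
```

Run:
```python
from h import *
T=toolT(); s=r.sense()
f=grab_frame('wrist'); cv2.imwrite('pics/n_w.png',f[:,:,::-1]); np.save('pics/n_T.npy',T)
print(s['clock'],s['eef_pos'],s['opening'],s['contact_force'],s['qpos'])
```

```text
14.975 [ 531.84209155 -310.73288112  149.64618795] 0.597047670562659 [-0.26996202  0.46421687 -0.00066031] [-5.31678174e-01  4.23028618e-01  1.72739200e+00  1.03152027e-03
  9.87618402e-01 -1.71209570e+00]
```

View pics/n_w.png

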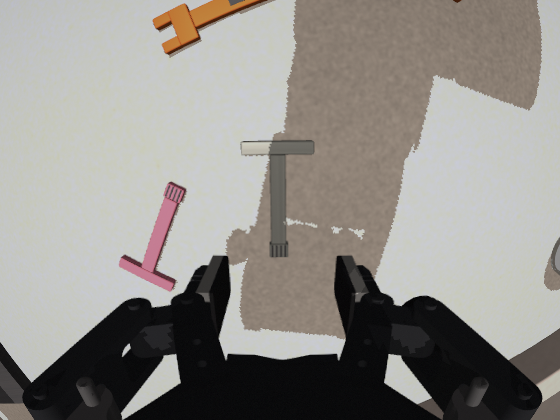

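Run:
```python
from h import *
T=np.load('pics/n_T.npy')
L=lambda p:onz('wrist',p,10,T)[:2]
a,b=L((241,141.5)),L((314,140.5)); bar=(a+b)/2
c,d=L((270,257)),L((288,256.5)); bit=(c+d)/2
print(np.linalg.norm(a-b),np.linalg.norm(c-d)); v=bar-bit
print(bar,bit,np.linalg.norm(v),(bar+bit)/2,np.degrees(np.arctan2(v[1],v[0])))
n=b-a;print(np.degrees(np.arctan2(n[1],n[0])))
ctr=(bar+bit)/2; yaw=np.degrees(np.arctan2(v[1],v[0]))
rel(tgt((*ctr,2.5),yaw-90),T)
```

```text
63.2102383240438 17.177757069174447
[ 483.90685658 -294.79890988] [ 585.1863903  -335.28094971] 109.07034196916342 [ 534.54662344 -315.0399298 ] 158.21311227075904
68.32817238801329
shift [147.2  -3.    3.6] rot [-0.6  0.2 -0. ]
```

Request:
drive_tool:
  rows: [40, -3, -1.5, -0.5, 0, 0, 50, 90, -3, -1.5, -0.5, 0, 0, 50, 130, -3, -1.5, -0.5, 0, 0, 50, 143, -3, -1.5, -0.5, 0, 0, 50, 147, -3, -1.5, -0.5, 0, 0, 50, 147, -3, -1.5, -0.5, 0, 0, 50, 147, -3, -1.5, -0.5, 0, 0, 0, 147, -3, -1.5, -0.5, 0, 0, 0, 147, -3, -1.5, -0.5, 0, 0, 0, 147, -3, -1.5, -0.5, 0, 0, 0]
  newtons: 80

```text
clock: 16.27
eef_pos: [530.7, -312.8, 4.3]
tcp_rot: [0.01, 1.565, -0.371]
contact_force: [-2.3, 1.1, 8.3]
opening: 0.125
```

Run:
```python
from h import *
T=toolT(); s=r.sense()
print(s['clock'],s['eef_pos'],s['opening'],s['contact_force'],s['qpos'])
p=tw(-5,45-90,130); rel(tgt(p,147.3),T)
```

```text
16.275 [ 530.72156072 -312.84736885    4.30457305] 0.12528003297357138 [-2.26935088  1.1473046   8.28941998] [-5.35589708e-01  6.20998555e-01  1.79650526e+00  1.39249900e-03
  7.18577427e-01 -1.72632581e+00]
shift [-126.3  465.6 -108. ] rot [-79.1   0.3   0.2]
```

Request:
drive_tool:
  rows: [-25, 0, 0, 0, 0, 0, 0, -75, 0, 0, 0, 0, 0, 0, -115, 30, -8, -4, 0, 0, 0, -126, 85, -20, -14, 0, 0, 0, -126, 140, -32, -24, 0, 0, 0, -126, 195, -45, -34, 0, 0, 0, -126, 250, -58, -44, 0, 0, 0, -126, 305, -71, -54, 0, 0, 0, -126, 360, -84, -64, 0, 0, 0, -126, 415, -97, -72, 0, 0, 0]

```text
clock: 17.52
eef_pos: [594.5, 110.5, 130.4]
tcp_rot: [-1.191, 1.564, -0.31]
contact_force: [1.6, -0.1, -1.0]
opening: 0.128
```

Run:
```python
from h import *
p=tw(-5,-45,130); rel(tgt(p,147.3)); s=r.sense(); print(s['qpos'],s['opening'])
```

```text
shift [ 0.3 24.9 43.4] rot [-6.9  0.1  0.3]
[ 0.18299771  0.4299113   1.76773637 -0.00370742  0.9383879  -2.2661309 ] 0.12775015990782226
```

Request:
drive_tool:
  rows: [0, 12, 22, -4, 0, 0, 0, 0, 25, 43, -7, 0, 0.2, 0, 0, 25, 43, -7, 0, 0.2, 0, 0, 25, 43, -7, 0, 0.2, 0]

```text
clock: 18.02
eef_pos: [602.4, 158.8, 130.3]
tcp_rot: [-1.11, 1.568, -0.109]
contact_force: [0.3, -0.2, -1.2]
opening: 0.129
```

Run:
```python
from h import *
T=toolT(); s=r.sense()
f=grab_frame('wrist'); cv2.imwrite('pics/o_w.png',f[:,:,::-1]); np.save('pics/o_T.npy',T)
cv2.imwrite('pics/o_w2.png',cv2.resize(f[:,:,::-1][80:300,180:480],None,fx=2.6,fy=2.6,interpolation=cv2.INTER_CUBIC))
print(s['clock'],s['eef_pos'],s['opening'],s['contact_force'])
p=tw(-5,-45,130); rel(tgt(p,147.3))
```

```text
18.025 [602.3699314  158.79592977 130.25384718] 0.12916789313880844 [ 0.30355337 -0.15751301 -1.1528479 ]
shift [0.3 0.2 1.3] rot [0.1 0.1 0.1]
```

View pics/o_w.png

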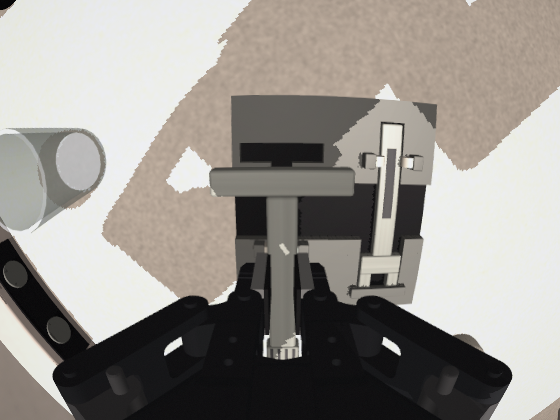

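View pics/o_w2.png

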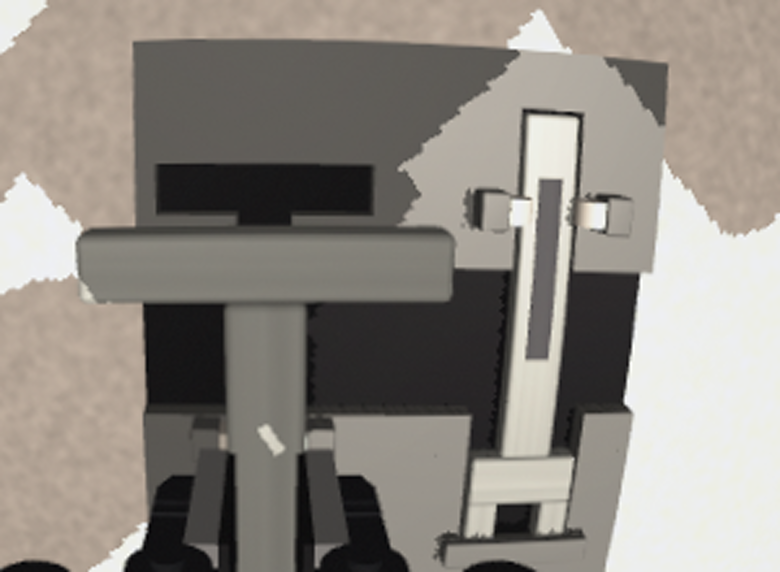

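Run:
```python
from h import *
T=np.load('pics/o_T.npy')
c=lambda p:((p[0]+.5)/2.6-.5+180,(p[1]+.5)/2.6-.5+80)
for p in [(80,231),(452,229),(77,265),(454,265),(265,228),(226,360),(304,360)]: print(p,np.round(ontool(c(p),-5.7),2))
print('tray')
a=np.radians(TY)
for p,e in [((157,165),(-56.5,-78.5)),((373,165),(-56.5,-11.5)),((133,42),(-95,-85)),((668,65),(-95,85)),((240,215),('x',-53.5)),((292,215),('x',-36.5)),((155,213),(-41.5,-78.5)),((373,213),(-41.5,-11.5))]:
    w=onz('wrist',c(p),15,T)[:2]-TO; print(np.round([w@[np.cos(a),np.sin(a)],w@[-np.sin(a),np.cos(a)]],1),e)
```

```text
(80, 231) [ -5.7  -30.94 -50.81]
(452, 229) [ -5.7  30.7 -51.2]
(77, 265) [ -5.7  -31.74 -45.05]
(454, 265) [ -5.7   31.34 -45.1 ]
(265, 228) [ -5.7   -0.28 -51.04]
(226, 360) [ -5.7   -6.89 -28.41]
(304, 360) [ -5.7    6.36 -28.42]
tray
[-57.  -78.7] (-56.5, -78.5)
[-57.2 -12.9] (-56.5, -11.5)
[-95.  -85.6] (-95, -85)
[-94.4  84. ] (-95, 85)
[-41.4 -53.4] ('x', -53.5)
[-41.4 -37.5] ('x', -36.5)
[-42.2 -79.7] (-41.5, -78.5)
[-42.3 -12.5] (-41.5, -11.5)
```

Run:
```python
from h import *
p=tw(-4.2,-45.4,40); rel(tgt(p,147.2))
```

```text
shift [90.3 -0.   2. ] rot [0.2 0.1 0.1]
```

Request:
drive_tool:
  rows: [40, 0, 2, 0.2, 0.1, 0.1, 0, 75, 0, 2, 0.2, 0.1, 0.1, 0, 90, 0, 2, 0.2, 0.1, 0.1, 0, 90, 0, 2, 0.2, 0.1, 0.1, 0, 90, 0, 2, 0.2, 0.1, 0.1, 0]

```text
clock: 18.7
eef_pos: [604.7, 160.2, 41.6]
tcp_rot: [-1.162, 1.569, -0.165]
contact_force: [0.6, -0.3, -0.9]
opening: 0.13
```

Run:
```python
from h import *
T=toolT(); s=r.sense()
f=grab_frame('wrist'); cv2.imwrite('pics/p_w.png',f[:,:,::-1]); np.save('pics/p_T.npy',T)
cv2.imwrite('pics/p_w2.png',cv2.resize(f[:,:,::-1][80:300,150:450],None,fx=2.6,fy=2.6,interpolation=cv2.INTER_CUBIC))
g=grab_frame('scene'); cv2.imwrite('pics/p_s.png',cv2.resize(g[:,:,::-1][200:320,220:380],None,fx=4.8,fy=4.8,interpolation=cv2.INTER_CUBIC))
print(s['clock'],s['eef_pos'],s['opening'],s['contact_force'])
rel(tgt(tw(-4.2,-45.4,40),147.2))
```

```text
18.7 [604.68726206 160.20047566  41.5552822 ] 0.13019118939246763 [ 0.59761357 -0.26255521 -0.93849157]
shift [ 1.7  0.8 -0.7] rot [-0.   0.1  0.1]
```

View pics/p_w2.png

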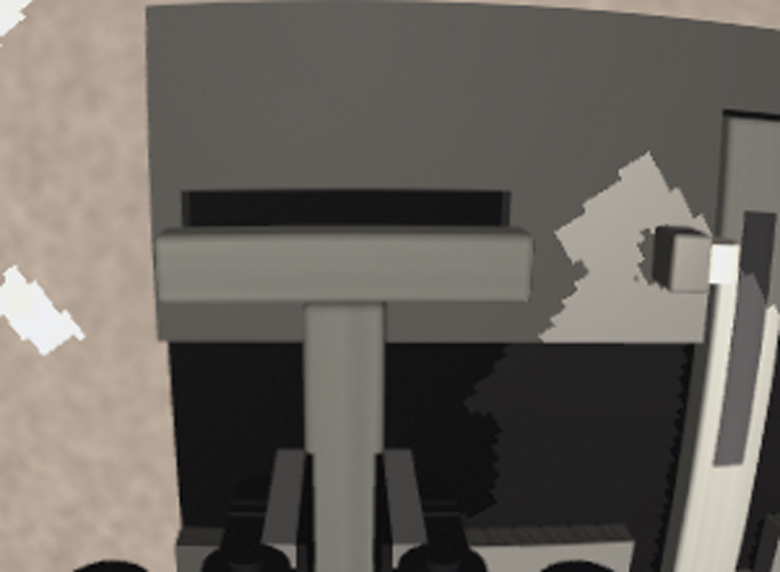

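View pics/p_s.png

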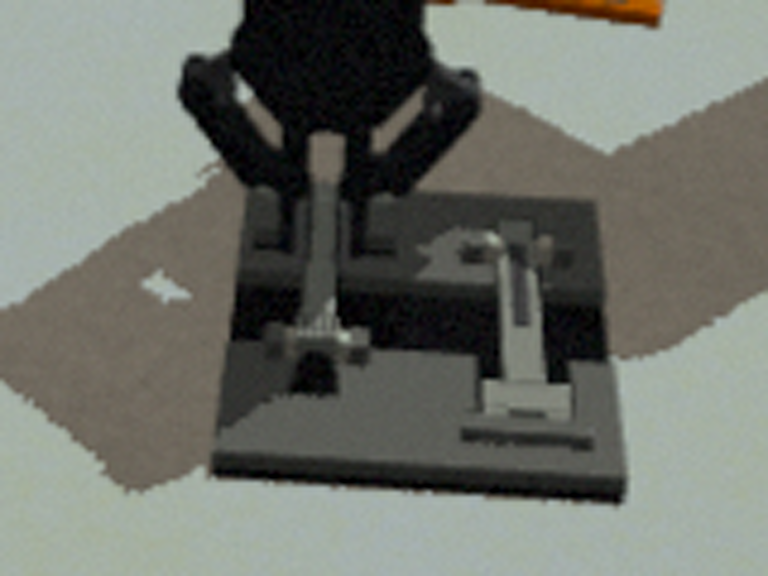

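Run:
```python
from h import *
c=lambda p:((p[0]+.5)/2.6-.5+150,(p[1]+.5)/2.6-.5+80)
for p in [(182,192),(510.5,192)]: print(np.round(ontool(c(p),26.6),2))
for p in [(160,235),(530,232),(156,265),(532,265)]: print(np.round(ontool(c(p),-5.7),2))
```

```text
[ 26.6  -32.89 -53.44]
[ 26.6   33.6  -53.52]
[ -5.7  -30.63 -50.13]
[ -5.7   30.72 -50.69]
[ -5.7  -31.56 -45.05]
[ -5.7   31.34 -45.1 ]
```

Request:
drive_tool:
  rows: [5, 0.5, -0.9, 0.3, 0, 0, 0, 11, 0.5, -0.9, 0.3, 0, 0, 0, 14, 0.5, -0.9, 0.3, 0, 0, 0, 14, 0.5, -0.9, 0.3, 0, 0, 0]

```text
clock: 19.3
eef_pos: [604.1, 159.9, 27.7]
tcp_rot: [-1.061, 1.568, -0.069]
contact_force: [1.4, -0.1, 1.4]
opening: 0.125
```

Run:
```python
from h import *
T=toolT(); s=r.sense()
f=grab_frame('wrist'); cv2.imwrite('pics/q_w.png',f[:,:,::-1])
cv2.imwrite('pics/q_w2.png',cv2.resize(f[:,:,::-1][80:300,150:450],None,fx=2.6,fy=2.6,interpolation=cv2.INTER_CUBIC))
print(s['clock'],s['eef_pos'],s['opening'],s['contact_force'],s['wrist_torque'])
```

```text
19.3 [604.12368833 159.90517243  27.68350396] 0.12536133816704606 [ 1.37251095 -0.13909246  1.3793608 ] [-0.02843203 -0.13452775 -0.06958459]
```

View pics/q_w2.png

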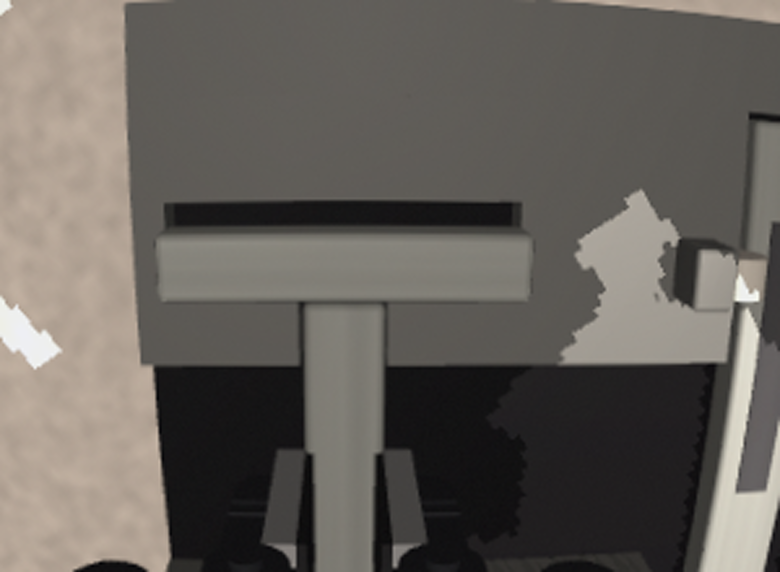

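Run:
```python
from h import *
c=lambda p:((p[0]+.5)/2.6-.5+150,(p[1]+.5)/2.6-.5+80)
for p in [(165,204),(521,203)]: print(np.round(ontool(c(p),12.7),2))
for p in [(160,235),(530,232),(345,230)]: print(np.round(ontool(c(p),-5.7),2))
```

```text
[ 12.7  -33.52 -52.88]
[ 12.7   32.91 -53.12]
[ -5.7  -30.63 -50.13]
[ -5.7   30.72 -50.69]
[-5.700e+00  5.000e-02 -5.071e+01]
```

Request:
drive_tool:
  rows: [3, -0.1, -0.4, 0.2, 0, 0, 0, 6, -0.1, -0.4, 0.2, 0, 0, 0, 9, -0.1, -0.4, 0.2, 0, 0, 0, 12, -0.1, -0.4, 0.2, 0, 0, 0, 12, -0.1, -0.4, 0.2, 0, 0, 0]

```text
clock: 19.98
eef_pos: [603.5, 159.4, 15.0]
tcp_rot: [-1.219, 1.569, -0.23]
contact_force: [0.8, 0.5, -4.8]
opening: 0.128
```

Run:
```python
from h import *
T=toolT(); s=r.sense()
f=grab_frame('wrist'); cv2.imwrite('pics/r_w.png',f[:,:,::-1])
cv2.imwrite('pics/r_w2.png',cv2.resize(f[:,:,::-1][80:300,150:450],None,fx=2.6,fy=2.6,interpolation=cv2.INTER_CUBIC))
print(s['clock'],s['eef_pos'],s['opening'],s['contact_force'],s['wrist_torque'])
```

```text
19.975 [603.51293029 159.43063877  15.03647656] 0.12831877515184367 [ 0.81695693  0.49768609 -4.76284349] [ 0.10464589 -0.18475902 -0.07913054]
```

View pics/r_w2.png

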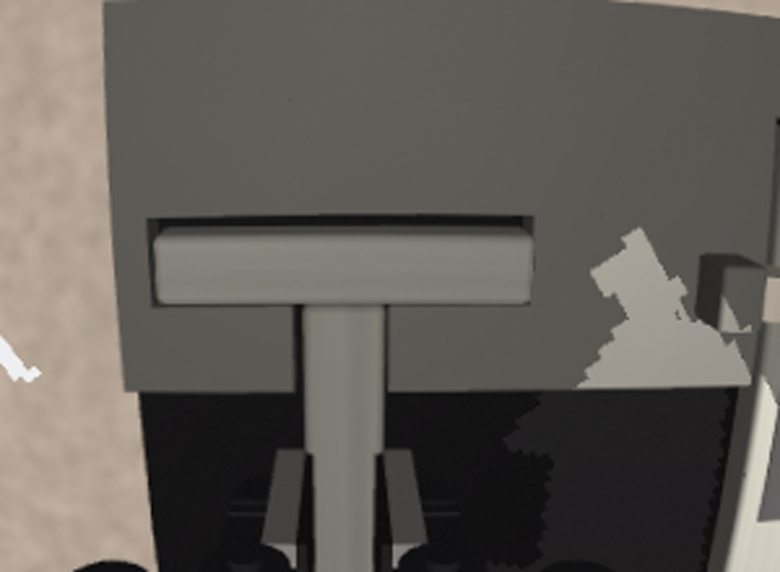

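Request:
drive_tool:
  rows: [2, -0.3, -0.3, 0.1, 0, 0, 0, 4, -0.3, -0.3, 0.1, 0, 0, 0, 4, -0.3, -0.3, 0.1, 0, 0, 0]

```text
clock: 20.4
eef_pos: [603.3, 158.8, 10.8]
tcp_rot: [-1.497, 1.569, -0.51]
contact_force: [0.8, -0.9, -1.5]
opening: 0.126
```

Seated nearly home. Next I release, rise, shut the fingers and press.

Request:
drive_tool:
  rows: [0, 0, 0, 0, 0, 0, 45, -1, 0, 0, 0, 0, 0, 45, -20, 0, 0, 0, 0, 0, 45, -60, 0, 0, 0, 0, 0, 40, -90, 0, 0, 0, 0, 0, 0, -90, 0, 0, 0, 0, 0, 0, -90, 0, 0, 0, 0, 0, 0]

```text
clock: 21.28
eef_pos: [603.0, 158.9, 101.1]
tcp_rot: [-1.385, 1.569, -0.398]
contact_force: [0.2, 0.5, -0.2]
opening: -0.004
```

Run:
```python
from h import *
T=toolT(); s=r.sense()
f=grab_frame('wrist'); cv2.imwrite('pics/s_w.png',f[:,:,::-1]); np.save('pics/s_T.npy',T)
cv2.imwrite('pics/s_w2.png',cv2.resize(f[:,:,::-1][80:300,180:480],None,fx=2.6,fy=2.6,interpolation=cv2.INTER_CUBIC))
print(s['clock'],s['eef_pos'],s['opening'],s['contact_force'])
rel(tgt(tw(-2,-45.4,30),147.3))
```

```text
21.275 [603.02450851 158.86490957 101.10034297] -0.003994500898625519 [ 0.1546628   0.51446946 -0.19054081]
shift [70.4 -0.   4.1] rot [-0.7 -0.   0. ]
```

View pics/s_w2.png

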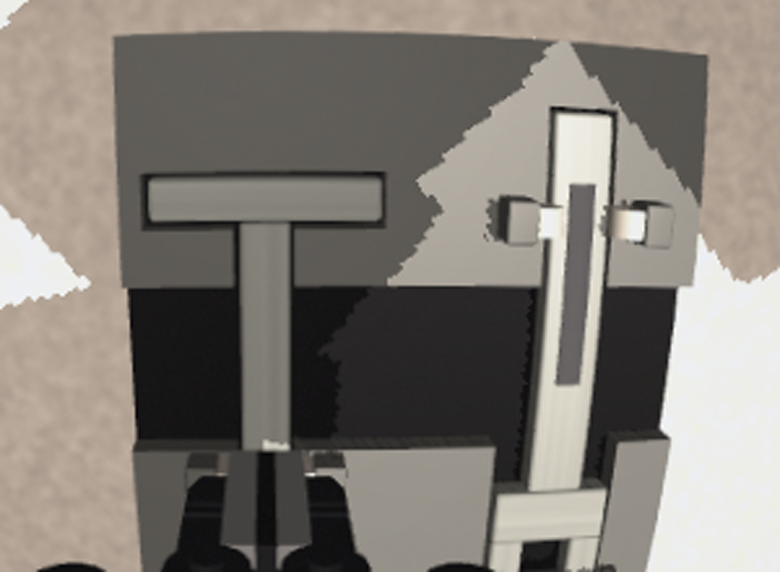

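Request:
drive_tool:
  rows: [40, 0, 8, 0, 0, 0, 0, 70, 0, 8, 0, 0, 0, 0, 80, 0, 8, 0, 0, 0, 0, 84, 0, 8, 0, 0, 0, 0, 87, 0, 8, 0, 0, 0, 0, 87, 0, 8, 0, 0, 0, 0]

```text
clock: 22.08
eef_pos: [606.0, 165.1, 16.0]
tcp_rot: [2.808, 1.568, -2.488]
contact_force: [-11.0, -2.8, 22.2]
opening: -0.0
```

Request:
drive_tool:
  rows: [-20, 0, 0, 0, 0, 0, 0, -20, 0, -45, 0, 0, 0, 0, -8, 0, -49, 0, 0, 0, 0, -2, 0, -49, 0, 0, 0, 0, 1.5, 0, -49, 0, 0, 0, 0, 1.5, 0, -49, 0, 0, 0, 0]

```text
clock: 22.82
eef_pos: [579.7, 124.5, 16.0]
tcp_rot: [2.958, 1.568, -2.338]
contact_force: [-5.2, -5.3, 20.3]
opening: -0.003
```

Run:
```python
from h import *
rel(tgt(tw(-65,44.4,45),147.3))
```

```text
shift [-28.9  88.6 -18.9] rot [-0.7 -0.1 -0. ]
```

Request:
drive_tool:
  rows: [-29, 0, 0, 0, 0, 0, 0, -29, 45, -10, 0, 0, 0, 0, -29, 88.5, -19, -0.7, 0, 0, 0, -15, 88.5, -19, -0.7, 0, 0, 0, -6, 88.5, -19, -0.7, 0, 0, 0, -2, 88.5, -19, -0.7, 0, 0, 0, 1.5, 88.5, -19, -0.7, 0, 0, 0, 1.5, 88.5, -19, -0.7, 0, 0, 0]

```text
clock: 23.82
eef_pos: [496.4, 157.3, 16.0]
tcp_rot: [3.047, 1.569, -2.237]
contact_force: [-6.2, -1.5, 22.0]
opening: -0.002
```

Request:
drive_tool:
  rows: [-30, 0, 0, 0, 0, 0, 0, -80, 0, -10, 0, 0, 0, 0, -110, -40, -20, 0, 0, 0, 0, -110, -40, -20, 0, 0, 0, 0]

```text
clock: 24.32
eef_pos: [523.4, 118.0, 128.8]
tcp_rot: [-1.089, 1.565, -0.092]
contact_force: [-0.6, 0.6, -0.1]
opening: 0.001
```

Run:
```python
from h import *
T=toolT(); s=r.sense()
f=grab_frame('wrist'); cv2.imwrite('pics/t_w.png',f[:,:,::-1])
g=grab_frame('scene'); cv2.imwrite('pics/t_s.png',g[:,:,::-1])
cv2.imwrite('pics/t_s2.png',cv2.resize(g[:,:,::-1][200:320,220:380],None,fx=4.8,fy=4.8,interpolation=cv2.INTER_CUBIC))
g=grab_frame('top'); cv2.imwrite('pics/t_t.png',g[:,:,::-1])
print(s['clock'],s['eef_pos'],s['contact_force'])
```

```text
24.325 [523.42471641 117.95225205 128.79480297] [-0.59554013  0.61731439 -0.06174467]
```

View pics/t_w.png

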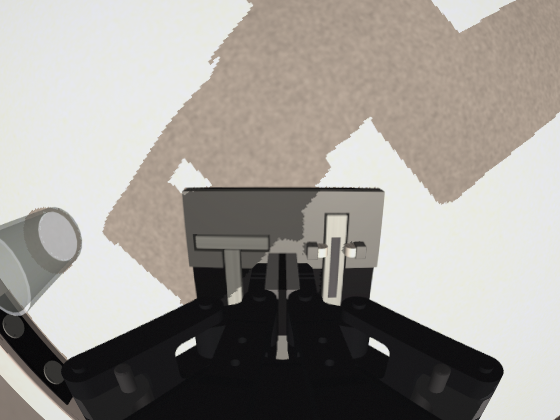

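View pics/t_s2.png

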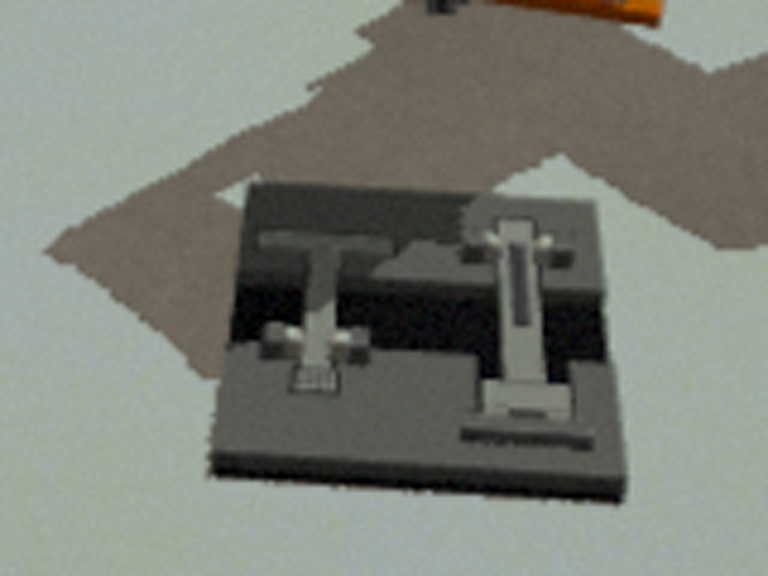

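View pics/t_s.png

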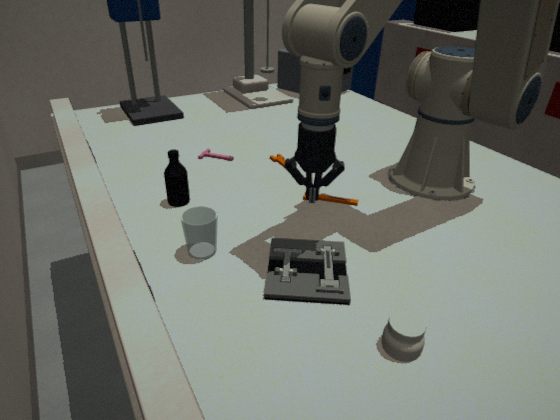

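Both tools sit in their cutouts, with the spanner's jaws under the bridge and each tool between its clips. The bottle, beaker and jar have not moved. The arm is clear, so I'm handing in.

```bash
python3 -c "
from rig import sign_off; print(sign_off())"
```

```text
the job is handed in; nothing more can be done
None
```

Both tools are back in the tray, and I handed the job in at about 24.5 s of the 64 s allowed. I put the grey spanner in first: jaws slid under the bridge to the end wall at about 12° tilt, then the handle snapped down between its clips. The grey key then went straight down into its cutout and snapped between its clips.

- **Seating:** I pressed with shut fingers on the spanner's handle middle and tail, and on the key's shank and crossbar. Contact was at 16.0 mm above the bench each time, which is the height of a fully home tool, with 14 to 22 N of force.
- **Final pictures:** both tools lie flat in their cutouts. The bottle, beaker and jar stand where they were, and the orange and pink look-alikes were left alone.
- **Disagreements:** the top camera put the tray about 4 mm off from the wrist camera, so I used the wrist camera and checked it against the clips and the cutout edges. At both grasps the fingertip position read about 4.5 mm above the bench with some 8 N upward, against a commanded 2.5 to 3 mm. I never explained this, and it had no visible effect.

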